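# Put the strap cutter's spacer collars away in their case and button it shut

### The arm

A 6-joint arm with a two-finger parallel gripper is mounted at the origin on the work surface. World frame = base frame: x ahead of the robot, y to its left, z up, the work surface at z = 0. Lengths are in m, angles in rad, forces in N, time in s.
With the tool pointing down it reaches from about 0.3 to 0.75 m from the base axis. Payload 8.5 kg.
Tool frame: the origin (TCP) lies on the centre line of the jaws, within the pads' length; the fingertips stand 14 mm ahead of it and the grasp point (between the pads) lies 5 mm behind it; z points along the fingers, y is the line along which they close (so a half turn about z gives the same grasp; the last joint's range is limited). The gripper opens to 85 mm and grips with 20 to 120 N. Pads are 22 mm wide; open, the fingers measure 114 mm over their backs; the gripper's body (76 mm by 85 mm) begins 54 mm behind the grasp point. The pads swing forward as they close: fully open they stand 13 mm farther back than shut.
Start: joints at [1.057, 0.381, 1.297, -0, 1.464, -0.215], TCP at [0.162, 0.526, 0.223] pointing down, gripper open.
Joint ranges: [-3.11, 3.11], [-0.89, 2.33], [0.22, 2.48], [-1.42, 4.56], [0.17, 2.85], [-2.88, 2.88]. Speed limits (rad/s): [2.39, 2.39, 3.14, 3.14, 3.14, 3.14].

### API

Orientations are given as a unit quaternion [x, y, z, w].
In Python, from station import ctrl gives the robot as it stands.
- The arm moves only by the tool servo_tool, never from a script. Its argument "moves" is a list of rows, each a list of 4 numbers: the shift along the world's x, y, z scaled (see below), then the turn about the world's z scaled (see below). In form: [[x, y, z, yaw], ...]. A call has 1 to 12 rows; each row shifts and turns the commanded pose from where the row before left it; what a row does not reach is not made up. The controller multiplies each number of a shift by 20 mm and each number of a turn by 5 degrees. A row lasts 1/12 s, in which the tool goes at most 41.7 mm and 7.16 degrees, less where a joint would pass 70% of its speed; a pose out of reach is approached as far as the arm can. A call with a number of a shift or a turn outside -1 to 1 is refused whole. A call with a gripper value outside its range is refused whole. "fingers" is the opening, from 0 (shut) to 1 (fully open), set as the call begins (left out, the last holds). The fingers move at their own pace and stop on an object; the grip force is fixed at half the most. Time passes only in rows, so rows that do not move let the fingers close. It gives the time, the measured TCP pose, the force, the opening and the grip force at its end, in the units of the state.
- ctrl.get_state(): the state, without advancing time (a new reading comes with each control period).
- ctrl.get_image(name): name is "side" or "top"; returns a dict with "image" (420x560x3 uint8, blue, green, red), "depth" (420x560 float32, m along the optical axis (not along the pixel's ray), 0 where there is no reading), "fov_y" (degrees; the focal length in pixels is half the picture's height over the tangent of half this angle, whatever the lens; pixels are square), "cx", "cy" (the principal point, pixels), "rvec" (rotation vector, rad) and "tvec" (3), from world to camera coordinates, as OpenCV has them. Camera axes: x right, y down, z forward; pixel columns grow to the right and rows downward; lengths in m; the calibration is good to about 2 mm. A picture is of the moment at which its call begins.
- ctrl.close_job(): hands the job in; it is judged then, once.
The state is a dict: "time": time; "joint_pos": joint angles; "joint_velocities": joint speeds; "tau": joint torques, N m; "ee_pos": TCP position; "orientation": TCP orientation; "wrist_force": force on the tool from outside, world axes, zero at the start; "wrist_torque": the same for the moment, N m; "finger_gap": finger opening in m; "grip_force": force on a finger pad.
Only numpy, scipy, OpenCV 4.12 (cv2) and the standard library are available. Lean on these libraries where they do the work, as an engineer would, in place of code of your own. Each camera call takes 0.05 s, during which the arm holds its last target. There are 200 camera calls.

### The job

Put away the strap cutter's spacer collars: thread every collar on the bench down the post in the plywood case, the largest at the bottom and each next smaller one on top, all lying flat and fully home. Then set the loose lid on the case so that it sits flush on the rim, and turn both turnbuttons in over the lid, about square to its edge, to secure it. Turn aside first any turnbutton that is in the way, and leave the shoe last, cup and tin where they are.

Things in the scene. Friction and masses are not known exactly. Their poses are not given: they have to be found in the camera images.
- post_foot (a point): Foot of the post on the inner floor of the case, in the centre; axes are those of the case (x away from the robot at yaw 0, y to the left, z up). The steel post is 18 mm in diameter, rises 48 mm above this point, and its top is bevelled to 10 mm over the last 6 mm. The inner floor is 8 mm above the bench.
- rim_centre (a point): Centre of the mouth of the plywood case at the height of its rim, 62 mm above the bench, axes as the case. The case is a fixed square open box, 170 mm outside, 150 mm inside, walls 10 mm; on its outer +y and -y sides stands a wooden block 50 mm long in x, 46 mm in y, 72 mm high, each with a turnbutton.
- button_left (a joint): Angle of the turnbutton on the case's +y side about its upright pivot: 0 = arm lies along the case side, pointing along the case's -x (clear of the lid); grows counterclockwise from above; 1.57 = arm points square in over the mouth and lid. Range -0.2 to 1.8; stays where it is left. To be clear of the lid it must be below about 0.15.
- button_right (a joint): The same for the turnbutton on the case's -y side; this one grows clockwise from above: 0 = pointing along the case's -x, 1.57 = in over the lid.
- button_left_fin (a point): On the pivot axis of the left turnbutton, at the top of its fin, 107 mm above the bench. Dark steel: flat arm 60 mm long from the pivot, 18 mm wide, 8 mm thick, underside 73 mm above the bench (seated lid top: 70 mm); on it a grip fin 50 mm long, 12 mm wide, 26 mm high, centred on the pivot, along the arm. Axes turn with the button; the arm points along -x.
- button_right_fin (a point): The same point on the right turnbutton; the arm points along its -x.
- lid: Loose plywood lid, 0.3 kg: a square plate 162 x 162 x 8 mm with a lip beneath, 143 mm square outside and 6 mm deep, that drops into the mouth of the case. Origin at the centre of the lip's lower edge: 0 on the bench, 56 mm above the bench when seated. The plate is from z = 6 to 14 mm; on it a strip handle 80 mm long in the lid's y, 16 mm wide in x, up to z = 46 mm.
- collar_70: Loose flat aluminium collar (ring), outer diameter 70 mm, bore 24 mm, 13 mm thick, lying flat; origin at the centre of its underside. The largest. May be absent.
- collar_60: Loose flat aluminium collar (ring), outer diameter 60 mm, bore 24 mm, 13 mm thick, lying flat; origin at the centre of its underside. Second in size. May be absent.
- collar_50: Loose flat aluminium collar (ring), outer diameter 50 mm, bore 24 mm, 13 mm thick, lying flat; origin at the centre of its underside. Third in size. May be absent.
- collar_40: Loose flat aluminium collar (ring), outer diameter 40 mm, bore 24 mm, 13 mm thick, lying flat; origin at the centre of its underside. The smallest. May be absent.
- shoe_last: Wooden shoe last, about 200 x 80 mm, 90 mm high, a bystander; origin under it near its middle.
- cup: White cup, 80 mm wide, 105 mm high, a bystander; origin under its centre.
- tin: Steel tin of edge wax, 72 mm wide, 48 mm high, a bystander; origin under its centre.
Not all that is in view belongs to the job. Several things have the shape of the lid; the one meant has the colours described above. What is shaped like the collar_40 but purple is not meant.

How it is judged:
By the outcome, as a careful person would: the job done as asked, in the order asked, and still so for the second after the job is handed in, with the robot touching nothing.
Of collar_70, collar_60, collar_50, collar_40 only 3 to 4 are there at a start; the rules pass over those that are not, and their reading is None.
At some moment in a run one of collar_70, collar_60, collar_50, collar_40, lid may be knocked a few centimetres aside while the robot is not near it.
Once in a run the grip may slacken for a moment while it holds something.
It also fails if it takes over 200 s, if anything falls off the work surface, if the arm or the gripper's body presses on something with over 40 N, if the wrist force passes 120 N, or if a joint passes its speed limit or range.

## Working session

There is one attempt and no reset: what is moved stays moved. The work goes in short steps, Python scripts to look and compute and a tool call to move; the robot and the scene stay as the last step left them, time stands still between calls to the robot, and variables do not carry over. Pictures are saved under pics/ and viewed, at most 14 in all, crops included, and the job is handed in when it is done.

Besides the shell and the picture viewer there is one more tool, called after "Request:" by a JSON object that holds its "op" and its "data", one argument or row to a line. servo_tool: Moves the arm, as the interface text tells. Shifts and turns lie within -1 to 1; 1 stands for 20 mm of shift or 5 degrees of turn. Its arguments: {"type":"object","properties":{"moves":{"type":"array"},"fingers":{"type":"number"}},"required":["moves"]}

```bash
ls; mkdir -p pics; cat > h.py <<'E'
import numpy as np, cv2
from station import ctrl
def grab(n):
    d=ctrl.get_image(n); im=d["image"]; H,W=im.shape[:2]
    f=H/2/np.tan(np.radians(d["fov_y"])/2)
    R=cv2.Rodrigues(np.array(d["rvec"],float))[0]; t=np.array(d["tvec"],float).ravel()
    d.update(f=f,R=R,t=t,C=-R.T@t); return d
def ray(d,u,v,z):
    r=d["R"].T@np.array([(u-d["cx"])/d["f"],(v-d["cy"])/d["f"],1.]); C=d["C"]
    return C+r*(z-C[2])/r[2]
def cloud(d):
    D=d["depth"];v,u=np.indices(D.shape)
    P=np.stack([(u-d["cx"])/d["f"]*D,(v-d["cy"])/d["f"]*D,D],-1)
    return (P-d["t"])@d["R"]
E
python3 - <<'E'
from h import *
for n in("top","side"):
    d=grab(n); cv2.imwrite(f"pics/{n}0.png",d["image"]); np.save(f"pics/{n}0.npy",cloud(d)); print(n,d["C"],d["R"],d["f"],d["cx"],d["cy"],[k for k in d])
s=ctrl.get_state();print(s)
E
```

```text
pics
top [ 0.33685228 -0.09783915  1.4135866 ] [[-0.02540634 -0.99943042 -0.02221139]
 [-0.98195589  0.02911481 -0.18685545]
 [ 0.18739571  0.01706329 -0.98213629]] 398.2770306642321 276.5209298137661 208.56340482647644 ['image', 'depth', 'fov_y', 'cx', 'cy', 'rvec', 'tvec', 'f', 'R', 't', 'C']
side [0.46483299 1.10936609 1.15137852] [[-0.99658932 -0.08082524 -0.01664365]
 [-0.04140663  0.66424413 -0.74636803]
 [ 0.07138082 -0.74313325 -0.6653253 ]] 494.04675581539493 281.6343057382584 209.17457579640305 ['image', 'depth', 'fov_y', 'cx', 'cy', 'rvec', 'tvec', 'f', 'R', 't', 'C']
{'time': 0.1, 'joint_pos': array([ 1.05671439e+00,  3.81125886e-01,  1.29816618e+00, -2.54119170e-05,
        1.46356789e+00, -2.15312631e-01]), 'joint_velocities': array([-0.00074057, -0.00088045, -0.00355232,  0.00043302,  0.00027671,
        0.00141944]), 'tau': array([ 5.02216135e-03, -4.49218762e+01, -2.31656188e+01, -7.74859541e-05,
        3.65014224e-03, -5.41369403e-06]), 'ee_pos': array([0.16177049, 0.52539217, 0.22288132]), 'orientation': array([ 1.48828285e-01,  9.88862852e-01, -5.96483883e-04, -2.14201347e-04]), 'wrist_force': array([-1.0047702 ,  0.77503557,  0.18222133]), 'wrist_torque': array([-0.00293477,  0.00804554, -0.04505819]), 'grip_force': 0.0, 'finger_gap': 0.08511265037402259}
```

View pics/top0.png

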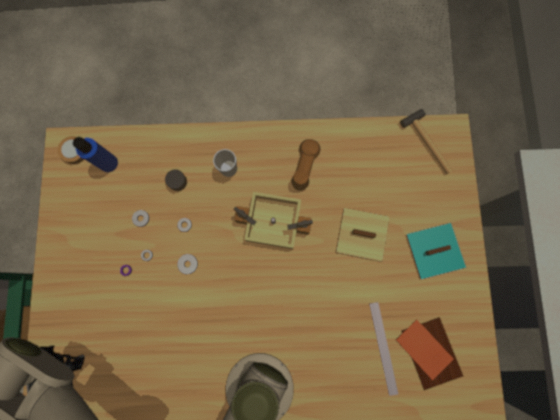

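View pics/side0.png

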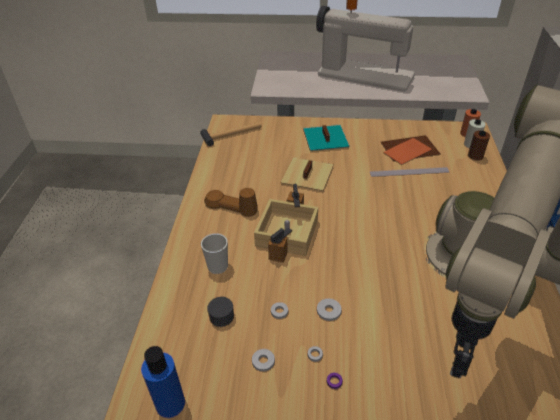

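```bash
python3 - <<'E'
from h import *
for n in("top","side"):
    im=cv2.imread(f"pics/{n}0.png"); P=np.load(f"pics/{n}0.npy")
    x,y,z=P[...,0],P[...,1],P[...,2]
    hsv=cv2.cvtColor(im,cv2.COLOR_BGR2HSV)
    m=((z>.005)&(z<.03)&(x>.05)&(x<.7)&(abs(y)<.9)).astype(np.uint8)
    N,L,S,c=cv2.connectedComponentsWithStats(m)
    print(n,"bench z med",np.median(z[(abs(z)<.03)]))
    for i in range(1,N):
        if S[i,4]>20:
            k=L==i; print(S[i].tolist(),"hsv",np.median(hsv[k],0),"xyz mean",P[k].mean(0).round(4),"ext",np.ptp(x[k]).round(3),np.ptp(y[k]).round(3))
t=cv2.imread("pics/top0.png")[180:270,220:400]; s=cv2.imread("pics/side0.png")[170:270,240:340]
t=cv2.resize(t,None,fx=4,fy=4,interpolation=2);s=cv2.resize(s,(360,360),interpolation=2)
c=np.zeros((600,800,3),np.uint8);c[:360,:720]=t;cv2.imwrite("pics/c1.png",c[:360,:720])
cv2.imwrite("pics/c2.png",cv2.resize(cv2.imread("pics/side0.png")[165:275,230:350],None,fx=5,fy=5,interpolation=2))
E
```

```text
top bench z med 0.00012890717431499586
[172, 185, 13, 7, 30] hsv [ 17. 119.  59.] xyz mean [0.6879 0.2789 0.0166] ext 0.018 0.046
[249, 197, 49, 47, 1367] hsv [ 25. 102. 150.] xyz mean [ 0.5636 -0.0594  0.0093] ext 0.168 0.174
[336, 208, 53, 54, 2008] hsv [ 25. 102. 150.] xyz mean [ 0.5032 -0.3731  0.0139] ext 0.191 0.192
[131, 210, 18, 17, 189] hsv [ 18.  25. 140.] xyz mean [0.5848 0.4176 0.0123] ext 0.058 0.064
[177, 217, 15, 15, 125] hsv [ 18.  33. 143.] xyz mean [0.5569 0.2589 0.0124] ext 0.052 0.05
[407, 223, 59, 56, 2089] hsv [ 85. 147. 130.] xyz mean [ 0.4386 -0.6222  0.0138] ext 0.188 0.194
[140, 250, 13, 11, 73] hsv [ 17.  41. 134.] xyz mean [0.4514 0.391  0.012 ] ext 0.035 0.043
[177, 253, 21, 21, 287] hsv [ 18.  23. 147.] xyz mean [0.4172 0.2453 0.0126] ext 0.071 0.07
[119, 265, 13, 12, 76] hsv [154.  93.  97.] xyz mean [0.4001 0.4636 0.0118] ext 0.038 0.044
[394, 320, 60, 49, 981] hsv [  9. 177. 147.] xyz mean [ 0.1207 -0.5542  0.0077] ext 0.155 0.192
[230, 352, 60, 23, 581] hsv [ 19.  64. 128.] xyz mean [0.081  0.0032 0.012 ] ext 0.065 0.197
side bench z med -2.644661670
[... 719 characters left out ...]
06.] xyz mean [0.6387 0.0126 0.0186] ext 0.043 0.012
[268, 243, 42, 20, 229] hsv [ 16. 124.  91.] xyz mean [0.5492 0.0488 0.0173] ext 0.126 0.081
[317, 299, 24, 22, 390] hsv [ 10.   8. 151.] xyz mean [0.4212 0.2507 0.0122] ext 0.065 0.075
[271, 303, 17, 16, 184] hsv [ 13.   9. 149.] xyz mean [0.5599 0.2638 0.0122] ext 0.046 0.053
[227, 311, 7, 15, 41] hsv [30. 35. 36.] xyz mean [0.692  0.3047 0.0162] ext 0.013 0.036
[308, 347, 15, 15, 136] hsv [ 12.   12.  142.5] xyz mean [0.4548 0.3952 0.0115] ext 0.037 0.041
[252, 349, 23, 23, 356] hsv [ 11.   8. 152.] xyz mean [0.5885 0.4224 0.0123] ext 0.06 0.063
[327, 373, 16, 16, 150] hsv [143. 136. 110.] xyz mean [0.4052 0.4673 0.0115] ext 0.038 0.039
```

View pics/c1.png

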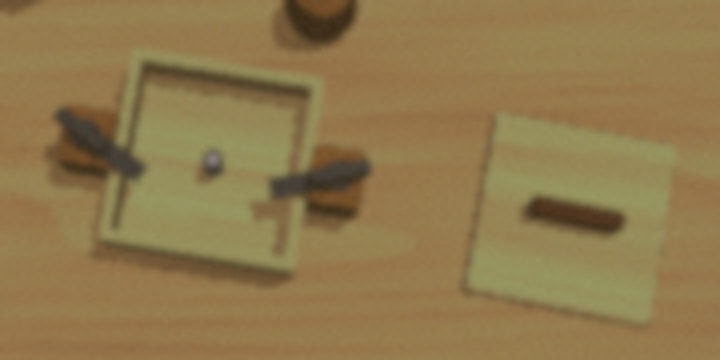

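View pics/c2.png

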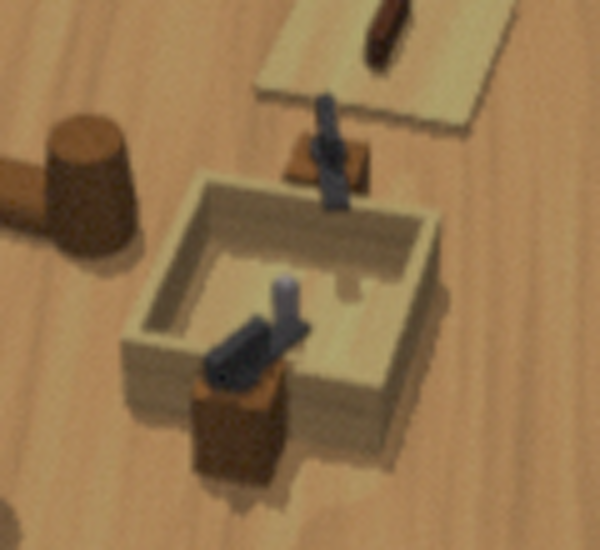

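```bash
python3 - <<'E'
from h import *
def pr(a): return np.round(a,4).tolist()
for n in("top","side"):
    P=np.load(f"pics/{n}0.npy"); x,y,z=P[...,0],P[...,1],P[...,2]
    im=cv2.imread(f"pics/{n}0.png"); hsv=cv2.cvtColor(im,cv2.COLOR_BGR2HSV)
    near=(abs(x-.56)<.14)&(abs(y+.06)<.17)
    def rect(m):
        p=P[m][:,:2].astype(np.float32)*1000; return cv2.minAreaRect(p)
    rim=near&(abs(z-.062)<.006)&(hsv[...,1]>60)&(hsv[...,0]>15)&(hsv[...,2]>110); print(n,"rim",rim.sum(),rect(rim),P[rim].mean(0))
    lid=(abs(x-.505)<.13)&(abs(y+.37)<.13)&(abs(z-.014)<.005); print("lid",lid.sum(),rect(lid))
    ha=(abs(x-.505)<.08)&(abs(y+.37)<.08)&(z>.03); print("handle",ha.sum(),rect(ha),P[ha].mean(0))
    po=near&(abs(x-.56)<.03)&(abs(y+.06)<.03)&(z>.035); print("post",po.sum(),P[po].mean(0),P[po].max(0))
    for nm,m in(("L",near&(y>0)&(z>.076)),("R",near&(y<-.13)&(z>.076))):
        fin=m&(z>.095); print(nm,m.sum(),rect(m),"fin",fin.sum(),rect(fin),P[fin].mean(0))
E
```

```text
top rim 513 ((558.3048706054688, -62.16107177734375), (255.33290100097656, 171.34860229492188), 79.2796630859375) [ 0.55843567 -0.05939537  0.06166154]
lid 1818 ((503.4737548828125, -380.37127685546875), (248.7755126953125, 209.86456298828125), 1.8698877096176147)
handle 122 ((504.8456726074219, -372.849853515625), (77.94217681884766, 16.977718353271484), 76.45433807373047) [ 0.50378579 -0.37231843  0.04454316]
post 23 [ 0.55745208 -0.0606999   0.05213866] [ 0.56704935 -0.05405715  0.06045393]
L 142 ((570.1725463867188, 30.924243927001953), (82.36508178710938, 38.6552848815918), 43.6265869140625) fin 55 ((578.9376831054688, 46.8652458190918), (47.54673767089844, 11.609379768371582), 52.373634338378906) [0.57837382 0.04668211 0.10606226]
R 209 ((609.2406005859375, -163.30186462402344), (60.290706634521484, 180.9989013671875), 89.25259399414062) fin 59 ((537.2922973632812, -168.20721435546875), (12.298141479492188, 48.98878860473633), 10.375051498413086) [ 0.5370151  -0.16795489  0.10604957]
side rim 443 ((561.8567504882812, -58.985504150390625), (178.8385772705078, 171.50991821289062)
[... 207 characters left out ...]
4279785156), (89.28668212890625, 17.981395721435547), 77.77314758300781) [ 0.50768034 -0.36512664  0.04306381]
post 37 [ 0.56173604 -0.05440436  0.04733938] [ 0.57050746 -0.04661645  0.05998095]
L 188 ((576.1145629882812, 36.213356018066406), (82.42001342773438, 44.39353561401367), 69.76443481445312) fin 80 ((581.723876953125, 50.35102081298828), (52.976470947265625, 14.372082710266113), 54.982398986816406) [0.58276523 0.05255241 0.1039519 ]
R 164 ((613.2162475585938, -160.3932342529297), (58.16460037231445, 172.83209228515625), 89.2681884765625) fin 46 ((540.6004638671875, -163.18357849121094), (11.815778732299805, 50.91783905029297), 9.509369850158691) [ 0.54065576 -0.16067798  0.10513623]
```

Request:
{"op": "servo_tool", "data": {
  "moves": [
    [0.872,-0.993,0,0.588],
    [0.872,-0.993,0,0.588],
    [0.872,-0.993,0,0.588],
    [0.872,-0.993,0,0.588],
    [0.872,-0.993,0,0.588],
    [0.872,-0.993,0,0.588],
    [0.872,-0.993,0,0.588],
    [0.872,-0.993,0,0.588],
    [0.872,-0.993,0,0.588],
    [0.872,-0.993,0,0.588],
    [0.872,-0.993,0,0.588],
    [0.872,-0.993,0,0.588]
  ],
  "fingers": 0.5
}}

```text
time: 1.1
ee_pos: [0.3717, 0.2861, 0.2232]
orientation: [-0.159, 0.987, -0.0, -0.0]
wrist_force: [-0.2, 0.6, -0.0]
finger_gap: 0.0426
grip_force: 0.0
```

Request:
{"op": "servo_tool", "data": {
  "moves": [
    [0.872,-0.993,0,0.588],
    [0.872,-0.993,0,0.588],
    [0.872,-0.993,0,0.588],
    [0.872,-0.993,0,0.588],
    [0.872,-0.993,0,0.588],
    [0.872,-0.993,0,0.588],
    [0.872,-0.993,0,0.588],
    [0.872,-0.993,0,0.588],
    [0.872,-0.993,0,0.588],
    [0.872,-0.993,0,0.588],
    [0.872,-0.993,0,0.588],
    [0.872,-0.993,0,0.588]
  ]
}}

```text
time: 2.1
ee_pos: [0.581, 0.0479, 0.223]
orientation: [-0.451, 0.893, 0.0, -0.0]
wrist_force: [0.5, 0.5, 0.2]
finger_gap: 0.0426
grip_force: 0.0
```

Request:
{"op": "servo_tool", "data": {
  "moves": [
    [0,0,-0.8,0],
    [0,0,-0.9,0],
    [0,0,-0.9,0],
    [0,0,-0.9,0],
    [0,0,-0.9,0],
    [0,0,-0.9,0],
    [0,0,-0.6,0],
    [0,0,-0.3,0],
    [0,0,0,0]
  ]
}}

```text
time: 2.85
ee_pos: [0.5798, 0.049, 0.098]
orientation: [-0.45, 0.893, 0.001, -0.001]
wrist_force: [1.1, 0.4, 0.3]
finger_gap: 0.0425
grip_force: 0.0
```

Request:
{"op": "servo_tool", "data": {
  "moves": [
    [0,0,0,0],
    [0,0,0,0],
    [0,0,0,0],
    [0,0,0,0],
    [0,0,0,0],
    [0,0,0,0]
  ],
  "fingers": 0
}}

```text
time: 3.35
ee_pos: [0.5805, 0.049, 0.0997]
orientation: [-0.45, 0.893, -0.0, 0.0]
wrist_force: [0.0, -0.4, -0.7]
finger_gap: -0.0
grip_force: 0.0
```

```bash
python3 - <<'E'
from h import *
d=grab("side"); cv2.imwrite("pics/a1.png",cv2.resize(d["image"][130:300,200:380],None,fx=3,fy=3,interpolation=2)); s=ctrl.get_state(); print(s["wrist_torque"],s["joint_pos"])
E
```

```text
[ 0.03771604 -0.00749283 -0.01871293] [-1.18927282e-01  5.50051605e-01  1.39102233e+00 -4.02317716e-06
  1.20021454e+00 -2.62242525e+00]
```

View pics/a1.png

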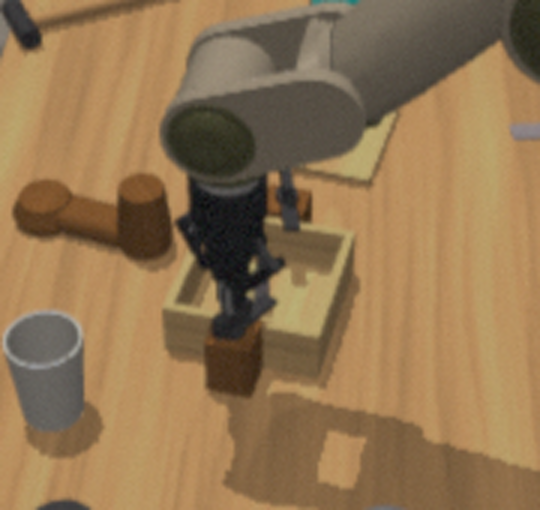

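```bash
python3 - <<'E'
from h import *
d=grab("side"); P=cloud(d); x,y,z=P[...,0],P[...,1],P[...,2]
im=d["image"]; print(ctrl.get_state()["finger_gap"])
cv2.imwrite("pics/a2.png",cv2.resize(im[185:270,250:330],None,fx=7,fy=7,interpolation=2))
for r in range(200,262,4): print(r,[f"{c}:{x[r,c]:.3f},{y[r,c]:.3f},{z[r,c]:.3f}" for c in range(268,296,6)])
E
```

```text
0.00019294789573472536
200 ['268:0.601,0.083,0.264', '274:0.584,0.086,0.268', '280:0.567,0.085,0.268', '286:0.552,0.069,0.255', '292:0.550,-0.146,0.071']
204 ['268:0.601,0.082,0.249', '274:0.584,0.089,0.256', '280:0.567,0.086,0.254', '286:0.552,0.073,0.244', '292:0.549,-0.133,0.064']
208 ['268:0.605,0.055,0.210', '274:0.584,0.091,0.243', '280:0.568,0.084,0.238', '286:0.552,0.072,0.228', '292:0.549,-0.136,0.044']
212 ['268:0.606,0.054,0.193', '274:0.586,0.072,0.210', '280:0.569,0.075,0.214', '286:0.552,0.072,0.213', '292:0.549,-0.134,0.028']
216 ['268:0.608,0.045,0.169', '274:0.587,0.069,0.192', '280:0.570,0.069,0.193', '286:0.552,0.078,0.202', '292:0.535,0.075,0.201']
220 ['268:0.607,0.055,0.162', '274:0.588,0.065,0.173', '280:0.572,0.046,0.157', '286:0.551,0.085,0.194', '292:0.534,0.087,0.196']
224 ['268:0.627,-0.090,0.008', '274:0.590,0.053,0.146', '280:0.570,0.077,0.169', '286:0.551,0.089,0.182', '292:0.547,-0.098,0.005']
228 ['268:0.625,-0.071,0.008', '274:0.590,0.059,0.135', '280:0.572,0.057,0.134', '286:0.564,-0.055,0.027', '292:0.545,-0.076,0.008']
232 ['268:0.624,-0.057,0.003
[... 317 characters left out ...]
286:0.556,0.041,0.068', '292:0.538,0.030,0.059']
244 ['268:0.609,0.067,0.074', '274:0.590,0.068,0.077', '280:0.573,0.061,0.070', '286:0.556,0.044,0.054', '292:0.538,0.032,0.042']
248 ['268:0.610,0.064,0.053', '274:0.591,0.071,0.062', '280:0.572,0.074,0.066', '286:0.557,0.038,0.029', '292:0.538,0.035,0.027']
252 ['268:0.611,0.061,0.032', '274:0.592,0.067,0.040', '280:0.573,0.071,0.046', '286:0.557,0.038,0.011', '292:0.538,0.031,0.005']
256 ['268:0.611,0.069,0.023', '274:0.592,0.067,0.022', '280:0.573,0.071,0.028', '286:0.556,0.047,0.003', '292:0.538,0.044,0.001']
260 ['268:0.612,0.065,-0.000', '274:0.592,0.071,0.007', '280:0.573,0.069,0.007', '286:0.555,0.060,-0.001', '292:0.536,0.063,0.004']
```

View pics/a2.png

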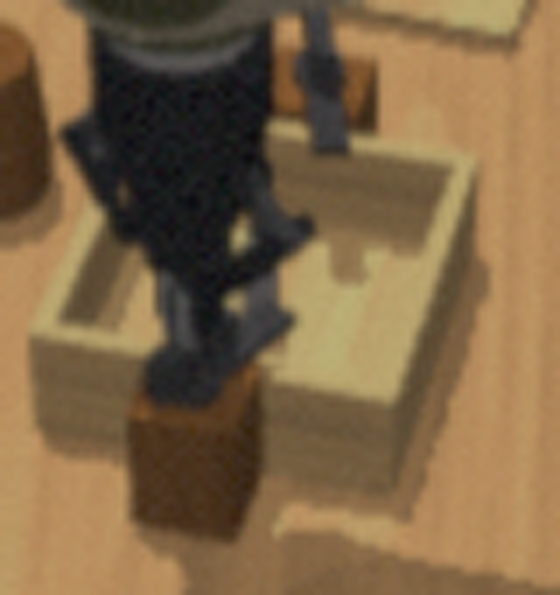

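Request:
{"op": "servo_tool", "data": {
  "moves": [
    [0,0,0,-0.8],
    [0,0,0,-0.8],
    [0,0,0,-0.8],
    [0,0,0,-0.8],
    [0,0,0,-0.8],
    [0,0,0,-0.8]
  ]
}}

```text
time: 3.95
ee_pos: [0.5805, 0.049, 0.0994]
orientation: [-0.252, 0.968, -0.0, 0.0]
wrist_force: [0.6, 0.7, 0.9]
finger_gap: -0.0004
grip_force: 0.0
```

```bash
python3 - <<'E'
from h import *
s=ctrl.get_state(); print(s["finger_gap"],s["grip_force"],s["wrist_torque"],s["wrist_force"])
d=grab("side"); a=cv2.resize(d["image"][185:270,250:330],None,fx=5,fy=5,interpolation=2)
d=grab("top"); b=cv2.resize(d["image"][180:265,220:300],None,fx=5,fy=5,interpolation=2)
cv2.imwrite("pics/a3.png",np.hstack([a,b])[:, :800])
E
```

```text
-0.0003556747638018 0.0 [ 0.02326346 -0.02232921 -0.0206558 ] [0.56263473 0.74794234 0.89369049]
```

View pics/a3.png

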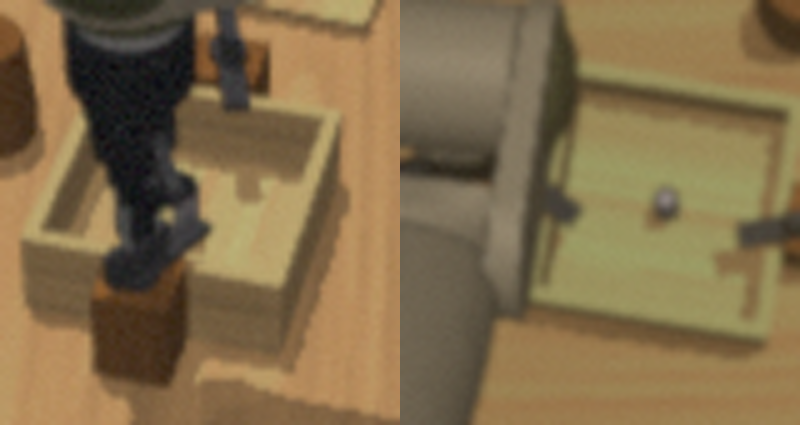

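Request:
{"op": "servo_tool", "data": {
  "moves": [
    [0,0,-0.1,0],
    [0,0,0,0],
    [0,0,-0.1,0],
    [0,0,0,0]
  ]
}}

```text
time: 4.38
ee_pos: [0.5809, 0.0489, 0.0989]
orientation: [-0.255, 0.967, -0.001, 0.002]
wrist_force: [-9.3, -0.1, 26.8]
finger_gap: 0.0001
grip_force: 13.4
```

Request:
{"op": "servo_tool", "data": {
  "moves": [
    [0,0,-0.1,0],
    [0,0,0,0],
    [0,0,-0.1,0],
    [0,0,0,0]
  ]
}}

```text
time: 4.72
ee_pos: [0.5811, 0.0489, 0.0986]
orientation: [-0.256, 0.967, -0.002, 0.003]
wrist_force: [-19.1, 0.1, 53.8]
finger_gap: -0.0001
grip_force: 27.4
```

Request:
{"op": "servo_tool", "data": {
  "moves": [
    [0,0,0.5,0],
    [0,0,1,0],
    [0,0,1,0],
    [0,0,1,0],
    [0,0,0.5,0],
    [0,0,0,0]
  ]
}}

```text
time: 5.22
ee_pos: [0.5813, 0.0489, 0.1735]
orientation: [-0.255, 0.967, -0.001, 0.002]
wrist_force: [0.6, -0.1, 0.1]
finger_gap: -0.0002
grip_force: 0.0
```

```bash
python3 - <<'E'
from h import *
s=ctrl.get_state(); print(s["ee_pos"],s["finger_gap"],s["wrist_force"])
for n in("side","top"):
    d=grab(n); P=cloud(d); 
    p=d["R"]@s["ee_pos"]+d["t"]; print(n,"TCP px",d["f"]*p[0]/p[2]+d["cx"],d["f"]*p[1]/p[2]+d["cy"])
    if n=="side":
        x,y,z=P[...,0],P[...,1],P[...,2]
        m=(abs(x-.58)<.05)&(abs(y-.05)<.05)&(z>.13)&(z<.24)
        for lo in np.arange(.13,.24,.01):
            k=m&(z>=lo)&(z<lo+.01); print(round(lo,3),k.sum(),P[k].mean(0).round(3) if k.any() else "", np.ptp(x[k]).round(3) if k.any() else "")
        cv2.imwrite("pics/a4.png",cv2.resize(d["image"][150:260,240:340],None,fx=5,fy=5,interpolation=2))
E
```

```text
[0.58132841 0.04891931 0.17348005] -0.00016995731011697107 [ 0.60615115 -0.06212688  0.11324721]
side TCP px 276.81623136033596 216.2261203902002
0.13 0  
0.14 0  
0.15 0  
0.16 0  
0.17 0  
0.18 10 [0.582 0.057 0.185] 0.02
0.19 21 [0.582 0.058 0.194] 0.024
0.2 25 [0.582 0.06  0.205] 0.023
0.21 9 [0.59  0.059 0.214] 0.01
0.22 14 [0.591 0.055 0.226] 0.041
0.23 31 [0.587 0.062 0.234] 0.054
top TCP px 237.09756142629317 207.28288507618518
```

View pics/a4.png

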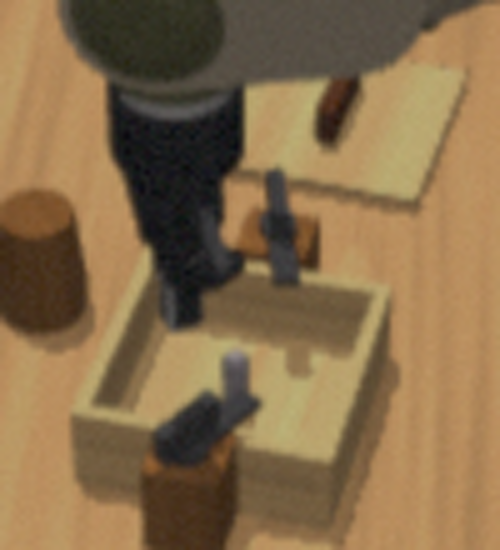

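Request:
{"op": "servo_tool", "data": {
  "moves": [
    [0,0,0,0.8],
    [0,0,0,0.8],
    [0,0,0,0.8],
    [0,0,-0.5,0.8],
    [0,0,-0.8,0.8],
    [0,0,-0.9,0.8],
    [0,0,-0.9,0],
    [0,0,-0.8,0],
    [0,0,-0.5,0],
    [0,0,-0.32,0],
    [0,0,0,0],
    [0,0,0,0]
  ],
  "fingers": 0.5
}}

```text
time: 6.32
ee_pos: [0.5805, 0.049, 0.077]
orientation: [-0.45, 0.893, 0.0, -0.0]
wrist_force: [0.1, -1.0, 0.4]
finger_gap: 0.043
grip_force: 0.0
```

Request:
{"op": "servo_tool", "data": {
  "moves": [
    [0,0,0,0],
    [0,0,0,0],
    [0,0,0,0],
    [0,0,0,0],
    [0,0,0,0],
    [0,0,0,0]
  ],
  "fingers": 0
}}

```text
time: 6.82
ee_pos: [0.581, 0.0488, 0.0779]
orientation: [-0.45, 0.893, -0.001, 0.001]
wrist_force: [1.2, -1.2, 6.2]
finger_gap: 0.0109
grip_force: 61.6
```

Request:
{"op": "servo_tool", "data": {
  "moves": [
    [0,0,0,-0.6],
    [0,0,0,-0.9],
    [0,0,0,-0.9],
    [0,0,0,-0.9],
    [0,0,0,-0.9],
    [0,0,0,-0.9],
    [0,0,0,-0.9],
    [0,0,0,-0.9],
    [0,0,0,-0.9],
    [0,0,0,-0.9],
    [0,0,0,-0.9],
    [0,0,0,-0.9]
  ]
}}

```text
time: 7.82
ee_pos: [0.5814, 0.0481, 0.0779]
orientation: [-0.006, 1.0, -0.001, 0.001]
wrist_force: [1.7, -4.5, 5.0]
finger_gap: 0.0108
grip_force: 61.5
```

Request:
{"op": "servo_tool", "data": {
  "moves": [
    [0,0,0,-0.9],
    [0,0,0,-0.9],
    [0,0,0,-0.8],
    [0,0,0,0],
    [0,0,0,0]
  ]
}}

```text
time: 8.23
ee_pos: [0.5814, 0.0479, 0.078]
orientation: [0.105, 0.994, -0.001, 0.001]
wrist_force: [0.6, -5.3, 4.7]
finger_gap: 0.0107
grip_force: 61.6
```

Request:
{"op": "servo_tool", "data": {
  "moves": [
    [0,0,0,0],
    [0,0,0,0],
    [0,0,0.3,0],
    [0,0,1,0],
    [0,0,1,0],
    [0,0,1,0],
    [0,0,1,0]
  ],
  "fingers": 0.5
}}

```text
time: 8.82
ee_pos: [0.5802, 0.0493, 0.1643]
orientation: [0.105, 0.994, 0.0, -0.0]
wrist_force: [-0.2, 0.5, 0.3]
finger_gap: 0.0426
grip_force: 0.0
```

Request:
{"op": "servo_tool", "data": {
  "moves": [
    [-0.129,-0.673,0,-0.85],
    [-0.129,-0.673,0,-0.85],
    [-0.129,-0.673,0,-0.85],
    [-0.129,-0.673,0,-0.85],
    [-0.129,-0.673,0,-0.85],
    [-0.129,-0.673,0,-0.85],
    [-0.129,-0.673,0,-0.85],
    [-0.129,-0.673,0,-0.85],
    [-0.129,-0.673,0,-0.85],
    [-0.129,-0.673,0,-0.85],
    [-0.129,-0.673,0,-0.85],
    [-0.129,-0.673,0,-0.85]
  ]
}}

```text
time: 9.82
ee_pos: [0.5492, -0.1129, 0.1633]
orientation: [0.524, 0.851, 0.0, -0.0]
wrist_force: [0.7, 0.2, 0.2]
finger_gap: 0.0427
grip_force: 0.0
```

Request:
{"op": "servo_tool", "data": {
  "moves": [
    [-0.129,-0.673,0,-0.85],
    [-0.129,-0.673,0,-0.85],
    [-0.129,-0.673,0,-0.85],
    [-0.129,-0.673,0,-0.85],
    [0,0,-0.5,0],
    [0,0,-0.9,0],
    [0,0,-0.9,0],
    [0,0,-0.9,0],
    [0,0,-0.7,0],
    [0,0,-0.4,0],
    [0,0,0,0]
  ]
}}

```text
time: 10.73
ee_pos: [0.5384, -0.1653, 0.0752]
orientation: [0.643, 0.766, -0.0, -0.002]
wrist_force: [0.3, 0.6, -0.6]
finger_gap: 0.0432
grip_force: 0.0
```

Request:
{"op": "servo_tool", "data": {
  "moves": [
    [0,0,0,0],
    [0,0,0,0],
    [0,0,0,0],
    [0,0,0,0],
    [0,0,0,0],
    [0,0,0,0]
  ],
  "fingers": 0
}}

```text
time: 11.23
ee_pos: [0.538, -0.1667, 0.0781]
orientation: [0.643, 0.766, -0.001, -0.0]
wrist_force: [-8.7, -1.8, 6.3]
finger_gap: 0.0103
grip_force: 59.7
```

Request:
{"op": "servo_tool", "data": {
  "moves": [
    [0,0,0,0.6],
    [0,0,0,0.9],
    [0,0,0,0.9],
    [0,0,0,0.9],
    [0,0,0,0.9],
    [0,0,0,0.9],
    [0,0,0,0.9],
    [0,0,0,0.9],
    [0,0,0,0.9],
    [0,0,0,0.9],
    [0,0,0,0.9],
    [0,0,0,0.9]
  ]
}}

```text
time: 12.23
ee_pos: [0.5372, -0.1672, 0.0781]
orientation: [0.236, 0.972, -0.001, -0.002]
wrist_force: [-13.2, -5.6, 7.4]
finger_gap: 0.0107
grip_force: 60.0
```

Request:
{"op": "servo_tool", "data": {
  "moves": [
    [0,0,0,0.9],
    [0,0,0,0.9],
    [0,0,0,0.9],
    [0,0,0,0.8],
    [0,0,0,0],
    [0,0,0,0]
  ]
}}

```text
time: 12.73
ee_pos: [0.537, -0.1675, 0.0781]
orientation: [0.087, 0.996, -0.001, -0.002]
wrist_force: [-13.2, -6.8, 8.6]
finger_gap: 0.0109
grip_force: 60.0
```

Request:
{"op": "servo_tool", "data": {
  "moves": [
    [0,0,0,0],
    [0,0,0,0],
    [0,0,0.3,0],
    [0,0,1,0],
    [0,0,1,0],
    [0,0,1,0],
    [0,0,1,0]
  ],
  "fingers": 0.5
}}

```text
time: 13.32
ee_pos: [0.5394, -0.1662, 0.1648]
orientation: [0.087, 0.996, -0.0, 0.001]
wrist_force: [1.1, -0.4, -0.1]
finger_gap: 0.0429
grip_force: 0.0
```

Request:
{"op": "servo_tool", "data": {
  "moves": [
    [-0.252,0.86,0,0],
    [-0.252,0.86,0,0],
    [-0.252,0.86,0,0],
    [-0.252,0.86,0,0],
    [-0.252,0.86,0,0],
    [-0.252,0.86,0,0],
    [-0.252,0.86,0,0],
    [-0.252,0.86,0,0],
    [-0.252,0.86,0,0],
    [-0.252,0.86,0,0],
    [-0.252,0.86,0,0],
    [-0.252,0.86,0,0]
  ],
  "fingers": 1
}}

```text
time: 14.32
ee_pos: [0.4787, 0.041, 0.1638]
orientation: [0.088, 0.996, 0.0, 0.001]
wrist_force: [-0.5, 0.1, 0.4]
finger_gap: 0.0854
grip_force: 0.0
```

Request:
{"op": "servo_tool", "data": {
  "moves": [
    [-0.252,0.86,0,0],
    [-0.252,0.86,0,0],
    [-0.252,0.86,0,0],
    [-0.252,0.86,0,0],
    [-0.252,0.86,0,0],
    [-0.252,0.86,0,0],
    [-0.252,0.86,0,0],
    [-0.252,0.86,0,0],
    [-0.252,0.86,0,0],
    [-0.252,0.86,0,0],
    [-0.252,0.86,0,0],
    [-0.252,0.86,0,0]
  ]
}}

```text
time: 15.32
ee_pos: [0.418, 0.2476, 0.1638]
orientation: [0.087, 0.996, 0.0, 0.001]
wrist_force: [0.3, 0.6, -0.3]
finger_gap: 0.0855
grip_force: 0.0
```

Request:
{"op": "servo_tool", "data": {
  "moves": [
    [0,0,-0.6,0],
    [0,0,-1,0],
    [0,0,-1,0],
    [0,0,-1,0],
    [0,0,-1,0],
    [0,0,-1,0],
    [0,0,0,0],
    [0,0,0,0]
  ]
}}

```text
time: 15.98
ee_pos: [0.4183, 0.2466, 0.0513]
orientation: [0.088, 0.996, -0.0, -0.0]
wrist_force: [0.5, 0.4, 0.1]
finger_gap: 0.0854
grip_force: 0.0
```

```bash
cat > rings.py <<'E'
from h import *
s=ctrl.get_state(); print(s["time"],s["ee_pos"].round(4),s["finger_gap"],s["wrist_force"].round(1))
off={"top":[.001,.001,0],"side":[-.0023,-.0036,0]}
for n in("top","side"):
    d=grab(n);P=cloud(d)+off[n]; x,y,z=P[...,0],P[...,1],P[...,2]; hsv=cv2.cvtColor(d["image"],cv2.COLOR_BGR2HSV)
    m=((z>.005)&(z<.03)&(x>.3)&(x<.75)&(y>.1)&(y<.7)&(hsv[...,1]<70)).astype(np.uint8)
    N,L,S,c=cv2.connectedComponentsWithStats(m)
    for i in range(1,N):
        if S[i,4]>25: k=L==i; print(n,S[i,4],P[k].mean(0).round(4),np.ptp(x[k]).round(3),np.ptp(y[k]).round(3),np.median(hsv[k],0))
    print(n,"tips",P[(abs(x-s["ee_pos"][0])<.07)&(abs(y-s["ee_pos"][1])<.07)&(z>.02)][:,2].min())
E
python3 rings.py
```

```text
15.9833 [0.4183 0.2466 0.0513] 0.08537540842721464 [0.5 0.4 0.1]
top 187 [0.5859 0.4189 0.0125] 0.058 0.059 [ 18.  25. 144.]
top 119 [0.5576 0.2595 0.0124] 0.048 0.047 [ 18.  28. 147.]
top 33 [0.4423 0.2336 0.0129] 0.018 0.029 [ 18.  24. 142.]
top 34 [0.3951 0.2335 0.0124] 0.017 0.028 [ 18.  29. 106.]
top tips 0.12401572593296369
side 40 [0.7392 0.1173 0.0174] 0.019 0.029 [17.  24.5 94.5]
side 294 [0.4164 0.2527 0.0127] 0.065 0.069 [ 12.   7. 112.]
side 179 [0.5576 0.2596 0.0119] 0.046 0.051 [ 11.   9. 160.]
side 106 [0.7092 0.3131 0.0183] 0.056 0.031 [98. 18. 37.]
side 128 [0.4527 0.3909 0.0117] 0.037 0.041 [ 11.   10.5 151.5]
side 350 [0.586  0.4186 0.0126] 0.058 0.061 [ 12.   8. 161.]
side tips 0.02246232689961654
```

Request:
{"op": "servo_tool", "data": {
  "moves": [
    [0,0,-0.8,0],
    [0,0,-0.8,0],
    [0,0,-0.6,0],
    [0,0,-0.4,0],
    [0,0,-0.3,0],
    [0,0,-0.2,0],
    [0,0,0,0]
  ]
}}

```text
time: 16.67
ee_pos: [0.4184, 0.2465, -0.011]
orientation: [0.088, 0.996, 0.0, 0.0]
wrist_force: [-0.5, 0.0, 0.3]
finger_gap: 0.0854
grip_force: 0.0
```

Request:
{"op": "servo_tool", "data": {
  "moves": [
    [0,0,-0.1,0],
    [0,0,0,0],
    [0,0,0,0],
    [0,0,0,0],
    [0,0,0,0],
    [0,0,0,0]
  ],
  "fingers": 0.5
}}

```text
time: 17.17
ee_pos: [0.4186, 0.2465, -0.0119]
orientation: [0.087, 0.996, 0.0, 0.001]
wrist_force: [0.4, -0.3, -0.1]
finger_gap: 0.0679
grip_force: 47.7
```

Request:
{"op": "servo_tool", "data": {
  "moves": [
    [0,0,0,0],
    [0,0,0.3,0],
    [0,0,0.8,0],
    [0,0,1,0],
    [0,0,1,0],
    [0,0,1,0],
    [0,0,1,0],
    [0,0,1,0],
    [0,0,0.6,0],
    [0,0,0,0]
  ],
  "fingers": 0
}}

```text
time: 18.0
ee_pos: [0.4192, 0.2468, 0.1237]
orientation: [0.088, 0.996, 0.001, 0.002]
wrist_force: [0.1, -0.9, -1.5]
finger_gap: 0.0672
grip_force: 69.0
```

```bash
python3 rings.py; python3 - <<'E'
from h import *
d=grab("side");cv2.imwrite("pics/b1.png",cv2.resize(d["image"][190:330,250:390],None,fx=4,fy=4,interpolation=2))
E
```

```text
18.0 [0.4192 0.2468 0.1237] 0.06720619653789156 [ 0.1 -0.9 -1.5]
top 189 [0.5861 0.4188 0.012 ] 0.058 0.057 [ 18.  25. 143.]
top 120 [0.5576 0.2597 0.0123] 0.048 0.048 [ 18.   28.5 147. ]
top tips 0.13854239497059886
side 39 [0.7395 0.1179 0.0176] 0.018 0.029 [17. 23. 93.]
side 177 [0.5577 0.2599 0.0123] 0.047 0.048 [ 11.   8. 160.]
side 108 [0.7104 0.3133 0.0187] 0.059 0.032 [75. 20. 37.]
side 134 [0.4525 0.3917 0.0121] 0.037 0.041 [ 13.  11. 150.]
side 350 [0.5862 0.4186 0.0124] 0.058 0.061 [ 10.   8. 161.]
side tips 0.1320775447025924
```

View pics/b1.png

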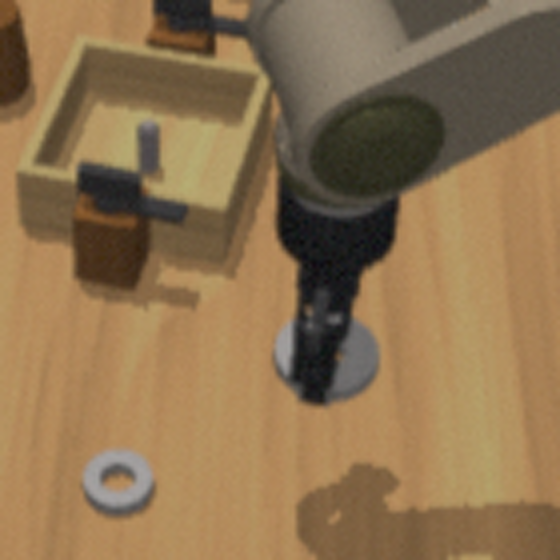

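```bash
cat > held.py <<'E'
from h import *
s=ctrl.get_state(); e=s["ee_pos"]; print(e.round(4),s["finger_gap"],s["grip_force"],s["wrist_force"].round(1))
for n,o in(("top",[.001,.001,0]),("side",[-.0023,-.0036,0])):
    d=grab(n);P=cloud(d)+o; x,y,z=P[...,0],P[...,1],P[...,2]; hsv=cv2.cvtColor(d["image"],cv2.COLOR_BGR2HSV)
    k=(abs(x-e[0])<.06)&(abs(y-e[1])<.06)&(z>.1)&(abs(z-e[2]-.021)<.012)&(hsv[...,2]>75)&(hsv[...,1]<90)
    p=P[k]; print(n,k.sum())
    if k.sum()>20:
        q=np.percentile(p,[2,50,98],axis=0); print(q.round(4).tolist(),"mid",((q[0]+q[2])/2-e).round(4))
        (c,r)=cv2.minEnclosingCircle(p[:,:2].astype(np.float32)); print("circ-e",(np.array(c)-e[:2]).round(4),r)
E
python3 held.py
```

```text
[0.4177 0.2463 0.1204] 0.06707456879007909 68.9502452686429 [ 0.1  0.2 -1.5]
top 43
[[0.3903, 0.2155, 0.1378], [0.4345, 0.2252, 0.1442], [0.4478, 0.2339, 0.1495]] mid [ 0.0013 -0.0216  0.0233]
circ-e [ 0.     -0.0144] 0.030216123908758163
side 229
[[0.3842, 0.2171, 0.1352], [0.4026, 0.2525, 0.144], [0.45, 0.2798, 0.1493]] mid [-0.0006  0.0022  0.0219]
circ-e [0.     0.0044] 0.039912231266498566
```

Request:
{"op": "servo_tool", "data": {
  "moves": [
    [0.2,-0.45,0.1,0],
    [0.393,-0.85,0,0],
    [0.393,-0.85,0,0],
    [0.393,-0.85,0,0],
    [0.393,-0.85,0,0],
    [0.393,-0.85,0,0],
    [0.393,-0.85,0,0],
    [0.393,-0.85,0,0],
    [0.393,-0.85,0,0],
    [0.393,-0.85,0,0],
    [0.393,-0.85,0,0],
    [0.393,-0.85,0,0]
  ]
}}

```text
time: 19.25
ee_pos: [0.5089, 0.0488, 0.1226]
orientation: [0.088, 0.996, -0.0, -0.001]
wrist_force: [-0.4, 0.1, -1.9]
finger_gap: 0.0673
grip_force: 68.9
```

Request:
{"op": "servo_tool", "data": {
  "moves": [
    [0.393,-0.85,0,0],
    [0.393,-0.85,0,0],
    [0.393,-0.85,0,0],
    [0.393,-0.85,0,0],
    [0.393,-0.85,0,0],
    [0.38,-0.8,0,0],
    [0.2,-0.45,0,0],
    [0,0,0,0],
    [0,0,0,0]
  ]
}}

```text
time: 20.0
ee_pos: [0.5592, -0.0597, 0.1226]
orientation: [0.088, 0.996, 0.0, -0.001]
wrist_force: [0.4, 0.5, -0.9]
finger_gap: 0.0671
grip_force: 68.9
```

```bash
python3 held.py
```

```text
[ 0.5592 -0.0597  0.1226] 0.0670932627816132 68.92380751669407 [ 0.4  0.5 -0.9]
top 58
[[0.5263, -0.0755, 0.1428], [0.5376, -0.056, 0.1473], [0.5499, -0.027, 0.1517]] mid [-0.0211  0.0085  0.0247]
circ-e [-0.0156  0.0126] 0.0288341473788023
side 165
[[0.5258, -0.0923, 0.1345], [0.545, -0.05, 0.146], [0.5908, -0.0226, 0.1511]] mid [-0.0009  0.0023  0.0202]
circ-e [ 0.0018 -0.0001] 0.039814963936805725
```

Request:
{"op": "servo_tool", "data": {
  "moves": [
    [0,0,-0.6,0],
    [0,0,-0.9,0],
    [0,0,-0.9,0],
    [0,0,-0.7,0],
    [0,0,-0.5,0],
    [0,0,-0.3,0],
    [0,0,-0.3,0],
    [0,0,-0.3,0],
    [0,0,0,0]
  ]
}}

```text
time: 20.85
ee_pos: [0.5593, -0.0594, 0.0324]
orientation: [0.088, 0.996, 0.0, -0.0]
wrist_force: [0.1, 0.5, -1.7]
finger_gap: 0.0669
grip_force: 68.9
```

Request:
{"op": "servo_tool", "data": {
  "moves": [
    [0,0,-0.4,0],
    [0,0,-0.4,0],
    [0,0,-0.4,0],
    [0,0,-0.4,0],
    [0,0,0,0]
  ]
}}

```text
time: 21.27
ee_pos: [0.5587, -0.0594, -0.0008]
orientation: [0.088, 0.996, 0.0, -0.001]
wrist_force: [0.4, -0.2, -1.3]
finger_gap: 0.0672
grip_force: 68.9
```

Request:
{"op": "servo_tool", "data": {
  "moves": [
    [0,0,-0.1,0],
    [0,0,-0.1,0],
    [0,0,0,0]
  ]
}}

```text
time: 21.52
ee_pos: [0.5596, -0.0596, -0.0031]
orientation: [0.088, 0.996, -0.0, -0.0]
wrist_force: [-0.4, -0.2, -1.6]
finger_gap: 0.0669
grip_force: 68.9
```

Request:
{"op": "servo_tool", "data": {
  "moves": [
    [0,0,0,0],
    [0,0,0,0],
    [0,0,0,0],
    [0,0,0.5,0],
    [0,0,1,0],
    [0,0,1,0],
    [0,0,1,0],
    [0,0,1,0],
    [0,0,1,0],
    [0,0,1,0],
    [0,0,0,0]
  ],
  "fingers": 1
}}

```text
time: 22.43
ee_pos: [0.5612, -0.06, 0.1318]
orientation: [0.088, 0.996, -0.001, 0.004]
wrist_force: [0.4, 0.2, 1.3]
finger_gap: 0.0852
grip_force: 0.0
```

Request:
{"op": "servo_tool", "data": {
  "moves": [
    [0.054,0.6,0,0],
    [0.054,0.99,0,0],
    [0.054,0.99,0,0],
    [0.054,0.99,0,0],
    [0.054,0.99,0,0],
    [0.054,0.99,0,0],
    [0.054,0.99,0,0],
    [0.054,0.99,0,0],
    [0.054,0.99,0,0],
    [0.054,0.99,0,0],
    [0.054,0.99,0,0],
    [0.054,0.99,0,0]
  ]
}}

```text
time: 23.43
ee_pos: [0.5716, 0.172, 0.126]
orientation: [0.088, 0.996, -0.0, -0.001]
wrist_force: [0.6, -1.0, -0.0]
finger_gap: 0.0853
grip_force: 0.0
```

Request:
{"op": "servo_tool", "data": {
  "moves": [
    [0.054,0.99,0,0],
    [0.054,0.99,0,0],
    [0.054,0.99,0,0],
    [0.054,0.99,0,0],
    [0.054,0.99,0,0],
    [0.054,0.99,0,0],
    [0.054,0.99,0,0],
    [0.054,0.99,0,0],
    [0.054,0.99,0,0],
    [0.054,0.99,0,0],
    [0.054,0.99,0,0],
    [0.054,0.99,0,0]
  ]
}}

```text
time: 24.43
ee_pos: [0.5843, 0.4094, 0.1257]
orientation: [0.087, 0.996, -0.001, -0.001]
wrist_force: [0.4, -0.0, 0.2]
finger_gap: 0.0849
grip_force: 0.0
```

Request:
{"op": "servo_tool", "data": {
  "moves": [
    [0,0.5,-0.6,0],
    [0,0,-0.9,0],
    [0,0,-0.9,0],
    [0,0,-0.9,0],
    [0,0,-0.7,0],
    [0,0,0,0]
  ]
}}

```text
time: 24.93
ee_pos: [0.583, 0.4169, 0.0417]
orientation: [0.088, 0.996, -0.002, -0.004]
wrist_force: [-0.3, 0.0, -0.3]
finger_gap: 0.0858
grip_force: 0.0
```

```bash
python3 rings.py; python3 - <<'E'
from h import *
for n,o in(("top",[.001,.001,0]),("side",[-.0023,-.0036,0])):
    d=grab(n);P=cloud(d)+o; p=P[(np.hypot(P[...,0]-.559,P[...,1]+.06)<.055)&(P[...,2]<.035)&(P[...,2]>.013)]; print(n,len(p),p.mean(0),np.percentile(p,[2,98],axis=0))
E
```

```text
24.9333 [0.583  0.4169 0.0417] 0.08581291566282846 [-0.3  0.  -0.3]
top 119 [0.5572 0.2591 0.0129] 0.048 0.046 [ 18.  29. 148.]
top 38 [0.5677 0.4106 0.0119] 0.022 0.031 [ 17.   31.5 101. ]
top 64 [0.4522 0.3921 0.0121] 0.035 0.038 [ 17.   38.5 108. ]
top tips 0.07947098406463046
side 43 [0.7396 0.1172 0.0177] 0.019 0.029 [17. 22. 94.]
side 65 [0.5473 0.2715 0.0119] 0.027 0.034 [ 10.   8. 146.]
side 109 [0.7101 0.3133 0.0188] 0.059 0.036 [83. 24. 37.]
side 129 [0.4529 0.3914 0.0115] 0.037 0.039 [ 12.  12. 106.]
side 238 [0.5783 0.4215 0.0122] 0.057 0.064 [ 12.5   8.  106. ]
side tips 0.06424983945322517
top 284 [ 0.55815735 -0.05831818  0.02062857] [[ 0.52600866 -0.0909224   0.01367062]
 [ 0.59224049 -0.02329872  0.02763478]]
side 173 [ 0.55831003 -0.06500461  0.02084669] [[ 0.52531091 -0.09867596  0.01342475]
 [ 0.59179402 -0.04296278  0.03144184]]
```

Request:
{"op": "servo_tool", "data": {
  "moves": [
    [0,0,0,0],
    [0,0,0,0]
  ]
}}

```text
time: 25.3
ee_pos: [0.5858, 0.418, 0.0479]
orientation: [0.088, 0.996, 0.0, 0.001]
wrist_force: [-0.8, 0.0, -0.6]
finger_gap: 0.0854
grip_force: 0.0
```

Down to −0.011 (−2.95 units).

Request:
{"op": "servo_tool", "data": {
  "moves": [
    [0,0.04,-0.8,0],
    [0,0,-0.8,0],
    [0,0,-0.6,0],
    [0,0,-0.45,0],
    [0,0,-0.3,0],
    [0,0,0,0],
    [0,0,0,0]
  ]
}}

```text
time: 25.88
ee_pos: [0.5857, 0.4187, -0.0117]
orientation: [0.088, 0.996, 0.0, 0.0]
wrist_force: [0.1, -0.1, 0.4]
finger_gap: 0.0856
grip_force: 0.0
```

Request:
{"op": "servo_tool", "data": {
  "moves": [
    [0,0,0,0],
    [0,0,0,0],
    [0,0,0,0],
    [0,0,0,0],
    [0,0,0,0],
    [0,0,0,0]
  ],
  "fingers": 0
}}

```text
time: 26.38
ee_pos: [0.5862, 0.4189, -0.0105]
orientation: [0.088, 0.996, 0.001, 0.001]
wrist_force: [-0.9, -0.4, 5.5]
finger_gap: 0.057
grip_force: 64.4
```

Request:
{"op": "servo_tool", "data": {
  "moves": [
    [0,0,0.3,0],
    [0,0,0.8,0],
    [0,0,1,0],
    [0,0,1,0],
    [0,0,1,0],
    [0,0,1,0],
    [0,0,1,0],
    [0,0,0.7,0],
    [0,0,0,0],
    [0,0,0,0]
  ]
}}

```text
time: 27.22
ee_pos: [0.5855, 0.4186, 0.1243]
orientation: [0.088, 0.996, 0.0, 0.0]
wrist_force: [-0.5, 0.2, -0.5]
finger_gap: 0.0571
grip_force: 63.9
```

```bash
python3 held.py
```

```text
[0.5855 0.4186 0.1243] 0.05709259671364942 63.90572575852275 [-0.5  0.2 -0.5]
top 25
[[0.5614, 0.3964, 0.1407], [0.569, 0.4034, 0.1476], [0.6121, 0.4115, 0.1519]] mid [ 0.0012 -0.0147  0.022 ]
circ-e [ 0.0007 -0.0097] 0.02646302804350853
side 175
[[0.5569, 0.3891, 0.1376], [0.5697, 0.4221, 0.1458], [0.5813, 0.446, 0.1497]] mid [-0.0164 -0.0011  0.0193]
circ-e [-0.0106  0.0001] 0.034653495997190475
```

Request:
{"op": "servo_tool", "data": {
  "moves": [
    [-0.055,-0.5,0,0],
    [-0.055,-0.98,0,0],
    [-0.055,-0.98,0,0],
    [-0.055,-0.98,0,0],
    [-0.055,-0.98,0,0],
    [-0.055,-0.98,0,0],
    [-0.055,-0.98,0,0],
    [-0.055,-0.98,0,0],
    [-0.055,-0.98,0,0],
    [-0.055,-0.98,0,0],
    [-0.055,-0.98,0,0],
    [-0.055,-0.98,0,0]
  ]
}}

```text
time: 28.32
ee_pos: [0.5715, 0.192, 0.1227]
orientation: [0.088, 0.996, -0.0, -0.001]
wrist_force: [0.2, -0.5, -1.0]
finger_gap: 0.0566
grip_force: 63.9
```

Request:
{"op": "servo_tool", "data": {
  "moves": [
    [-0.055,-0.98,0,0],
    [-0.055,-0.98,0,0],
    [-0.055,-0.98,0,0],
    [-0.055,-0.98,0,0],
    [-0.055,-0.98,0,0],
    [-0.055,-0.98,0,0],
    [-0.055,-0.98,0,0],
    [-0.055,-0.98,0,0],
    [-0.055,-0.98,0,0],
    [-0.055,-0.98,0,0],
    [-0.055,-0.98,0,0],
    [-0.055,-0.98,0,0]
  ]
}}

```text
time: 29.32
ee_pos: [0.5584, -0.043, 0.1228]
orientation: [0.088, 0.996, 0.0, -0.001]
wrist_force: [-0.2, 0.4, -0.2]
finger_gap: 0.0566
grip_force: 63.9
```

Request:
{"op": "servo_tool", "data": {
  "moves": [
    [0,-0.6,0,0],
    [0,-0.28,0,0],
    [0,0,0,0],
    [0,0,0,0],
    [0,0,0,0]
  ]
}}

```text
time: 29.73
ee_pos: [0.559, -0.0588, 0.1238]
orientation: [0.087, 0.996, 0.0, -0.0]
wrist_force: [0.3, 0.2, -0.3]
finger_gap: 0.0571
grip_force: 63.9
```

```bash
python3 held.py
```

```text
[ 0.559  -0.0588  0.1238] 0.05712806179920413 63.910941034555435 [ 0.3  0.2 -0.3]
top 42
[[0.5319, -0.0755, 0.1392], [0.5376, -0.059, 0.1473], [0.5451, -0.036, 0.1506]] mid [-0.0205  0.0031  0.0211]
circ-e [-0.015   0.0043] 0.021107401698827744
side 115
[[0.5319, -0.0875, 0.136], [0.5463, -0.051, 0.1464], [0.588, -0.0252, 0.1535]] mid [0.0009 0.0025 0.0209]
circ-e [-0.0034  0.0036] 0.03675907850265503
```

Request:
{"op": "servo_tool", "data": {
  "moves": [
    [0,-0.04,-0.6,0],
    [0,0,-0.9,0],
    [0,0,-0.9,0],
    [0,0,-0.7,0],
    [0,0,-0.5,0],
    [0,0,-0.4,0],
    [0,0,-0.4,0],
    [0,0,-0.4,0],
    [0,0,-0.4,0],
    [0,0,-0.3,0],
    [0,0,0,0],
    [0,0,0,0]
  ]
}}

```text
time: 30.83
ee_pos: [0.5591, -0.0606, 0.0139]
orientation: [0.088, 0.996, 0.0, -0.0]
wrist_force: [0.7, 0.3, 0.0]
finger_gap: 0.0567
grip_force: 63.9
```

Request:
{"op": "servo_tool", "data": {
  "moves": [
    [0,0,-0.12,0],
    [0,0,0,0],
    [0,0,0,0]
  ]
}}

```text
time: 31.08
ee_pos: [0.5592, -0.0606, 0.0118]
orientation: [0.088, 0.996, -0.0, 0.0]
wrist_force: [-0.1, 0.1, -0.1]
finger_gap: 0.0568
grip_force: 63.9
```

Request:
{"op": "servo_tool", "data": {
  "moves": [
    [0,0,0,0],
    [0,0,0,0],
    [0,0,0,0],
    [0,0,0.5,0],
    [0,0,1,0],
    [0,0,1,0],
    [0,0,1,0],
    [0,0,1,0],
    [0,0,1,0],
    [0,0,0.3,0],
    [0,0,0,0]
  ],
  "fingers": 0.9
}}

```text
time: 32.0
ee_pos: [0.5597, -0.0608, 0.1295]
orientation: [0.088, 0.996, -0.0, 0.002]
wrist_force: [0.6, -0.6, -0.7]
finger_gap: 0.0767
grip_force: 0.0
```

Request:
{"op": "servo_tool", "data": {
  "moves": [
    [0,0.5,0,0],
    [0,0.98,0,0],
    [0,0.98,0,0],
    [0,0.98,0,0],
    [0,0.98,0,0],
    [0,0.98,0,0],
    [0,0.98,0,0],
    [0,0.98,0,0],
    [0,0.98,0,0],
    [0,0.98,0,0],
    [0,0.98,0,0],
    [0,0.98,0,0]
  ]
}}

```text
time: 33.0
ee_pos: [0.558, 0.1666, 0.126]
orientation: [0.088, 0.996, -0.0, -0.002]
wrist_force: [0.2, 0.0, 0.0]
finger_gap: 0.0768
grip_force: 0.0
```

Request:
{"op": "servo_tool", "data": {
  "moves": [
    [-0.07,0.98,0,0],
    [0,0.98,0,0],
    [0,0.98,0,0],
    [0,0.98,0,0],
    [0,0.8,-0.4,0],
    [0,0,-0.9,0],
    [0,0,-0.9,0],
    [0,0,-0.9,0],
    [0,0,-0.6,0],
    [0,0,-0.3,0],
    [0,0,0,0],
    [0,0,0,0]
  ]
}}

```text
time: 34.0
ee_pos: [0.5574, 0.2597, 0.0473]
orientation: [0.088, 0.996, -0.0, -0.0]
wrist_force: [0.7, -0.6, -0.4]
finger_gap: 0.0768
grip_force: 0.0
```

```bash
cat > stack.py <<'E'
from h import *
for n,o in(("top",[.001,.001,0]),("side",[-.0023,-.0036,0])):
    d=grab(n);P=cloud(d)+o; r=np.hypot(P[...,0]-.559,P[...,1]+.0598); z=P[...,2]
    for a,b in((.011,.019),(.0215,.024),(.026,.029),(.031,.034),(.036,.05)):
        p=z[(r>a)&(r<b)]; print(n,(a,b),len(p),np.percentile(p,[5,50,95]).round(4))
    k=(r<.055)&(z>.0145)&(z<.06); print(P[k].mean(0))
E
python3 rings.py; python3 stack.py
```

```text
34.0 [0.5574 0.2597 0.0473] 0.07683750847457521 [ 0.7 -0.6 -0.4]
top tips 0.020877105902690492
side 41 [0.7395 0.1168 0.0179] 0.019 0.029 [17. 24. 94.]
side 137 [0.5533 0.2635 0.0118] 0.046 0.054 [ 12.   9. 111.]
side 108 [0.7098 0.3137 0.0188] 0.057 0.031 [90. 21. 37.]
side 129 [0.4526 0.3909 0.0115] 0.037 0.04 [ 12.  10. 110.]
side tips 0.0635084195876789
top (0.011, 0.019) 61 [0.021  0.0336 0.0379]
top (0.0215, 0.024) 27 [0.0295 0.0332 0.0392]
top (0.026, 0.029) 53 [0.0235 0.0338 0.038 ]
top (0.031, 0.034) 46 [0.0063 0.0204 0.0254]
top (0.036, 0.05) 287 [0.0027 0.0074 0.0122]
[ 0.5576624  -0.05886054  0.03140136]Traceback (most recent call last):
  File "stack.py", line 5, in <module>
    p=z[(r>a)&(r<b)]; print(n,(a,b),len(p),np.percentile(p,[5,50,95]).round(4))
                                           ~~~~~~~~~~~~~^^^^^^^^^^^^^
    return _quantile_unchecked(
        a, q, axis, out, overwrite_input, method, keepdims, weights)
    return _ureduce(a,
                    func=_quantile_ureduce_func,
    ...<5 lines>...
                    overwrite_input=overwrite_input,
                    method=method)
    r = func(a, **kwargs)
    result = _quantile(arr,
                       quantiles=q,
    ...<2 lines>...
                       out=out,
                       weights=wgt)
    slices_having_nans = np.isnan(arr[-1, ...])
                                  ~~~^^^^^^^^^
IndexError: index -1 is out of bounds for axis 0 with size 0
```

Request:
{"op": "servo_tool", "data": {
  "moves": [
    [0,0,-0.8,0],
    [0,0,-0.8,0],
    [0,0,-0.6,0],
    [0,0,-0.4,0],
    [0,0,-0.17,0],
    [0,0,0,0],
    [0,0,0,0]
  ]
}}

```text
time: 34.78
ee_pos: [0.5581, 0.2595, -0.0072]
orientation: [0.088, 0.996, 0.0, 0.0]
wrist_force: [0.2, 0.5, 0.1]
finger_gap: 0.0769
grip_force: 0.0
```

Request:
{"op": "servo_tool", "data": {
  "moves": [
    [0,0,0,0],
    [0,0,0,0],
    [0,0,0,0],
    [0,0,0,0],
    [0,0,0,0],
    [0,0,0,0]
  ],
  "fingers": 0
}}

```text
time: 35.28
ee_pos: [0.5582, 0.2596, -0.0067]
orientation: [0.088, 0.996, 0.0, 0.001]
wrist_force: [-0.3, 0.6, 5.7]
finger_gap: 0.0468
grip_force: 62.0
```

Request:
{"op": "servo_tool", "data": {
  "moves": [
    [0,0,0.3,0],
    [0,0,0.8,0],
    [0,0,1,0],
    [0,0,1,0],
    [0,0,1,0],
    [0,0,1,0],
    [0,0,1,0],
    [0,0,0.6,0],
    [0,0,0,0],
    [0,0,0,0]
  ]
}}

```text
time: 36.12
ee_pos: [0.5576, 0.2594, 0.1265]
orientation: [0.088, 0.996, 0.0, 0.0]
wrist_force: [-0.2, -0.8, -0.6]
finger_gap: 0.0464
grip_force: 61.7
```

```bash
python3 held.py
```

```text
[0.5576 0.2594 0.1265] 0.046432493848142624 61.743561637122184 [-0.2 -0.8 -0.6]
top 3
side 92
[[0.5336, 0.2362, 0.1374], [0.5437, 0.2621, 0.1444], [0.5559, 0.2874, 0.1506]] mid [-0.0129  0.0024  0.0175]
circ-e [-0.0006  0.0031] 0.03136730566620827
```

Request:
{"op": "servo_tool", "data": {
  "moves": [
    [0.07,-0.5,0,0],
    [0,-0.98,0,0],
    [0,-0.98,0,0],
    [0,-0.98,0,0],
    [0,-0.98,0,0],
    [0,-0.98,0,0],
    [0,-0.98,0,0],
    [0,-0.98,0,0],
    [0,-0.98,0,0],
    [0,-0.98,0,0],
    [0,-0.98,0,0],
    [0,-0.98,0,0]
  ]
}}

```text
time: 37.22
ee_pos: [0.5585, 0.0322, 0.1254]
orientation: [0.088, 0.996, -0.0, -0.001]
wrist_force: [0.2, -0.3, -1.0]
finger_gap: 0.047
grip_force: 61.7
```

Request:
{"op": "servo_tool", "data": {
  "moves": [
    [0,-0.98,0,0],
    [0,-0.98,0,0],
    [0,-0.98,0,0],
    [0,-0.98,0,0],
    [0,-0.77,0,0],
    [0,0,0,0],
    [0,0,0,0],
    [0,0,0,0]
  ]
}}

```text
time: 37.88
ee_pos: [0.5587, -0.0596, 0.1258]
orientation: [0.088, 0.996, 0.0, -0.001]
wrist_force: [-0.6, 0.2, -0.6]
finger_gap: 0.0469
grip_force: 61.7
```

```bash
python3 held.py
```

```text
[ 0.5587 -0.0596  0.1258] 0.046946305236405465 61.74351806519553 [-0.6  0.2 -0.6]
top 26
[[0.5342, -0.0755, 0.1375], [0.5394, -0.059, 0.1433], [0.5444, -0.0413, 0.148]] mid [-0.0194  0.0013  0.017 ]
circ-e [-0.0143  0.002 ] 0.017984677106142044
side 74
[[0.5352, -0.0824, 0.1354], [0.547, -0.0529, 0.1436], [0.5817, -0.0283, 0.1508]] mid [-0.0003  0.0043  0.0174]
circ-e [-0.0051  0.0027] 0.031203093007206917
```

Down to ~0.0285 (−4.87 units).

Request:
{"op": "servo_tool", "data": {
  "moves": [
    [0,0,-0.6,0],
    [0,0,-0.9,0],
    [0,0,-0.8,0],
    [0,0,-0.6,0],
    [0,0,-0.5,0],
    [0,0,-0.4,0],
    [0,0,-0.4,0],
    [0,0,-0.4,0],
    [0,0,-0.2,0],
    [0,0,0,0],
    [0,0,0,0]
  ]
}}

```text
time: 38.9
ee_pos: [0.5592, -0.06, 0.0303]
orientation: [0.088, 0.996, -0.0, 0.0]
wrist_force: [0.1, -0.2, -0.6]
finger_gap: 0.0467
grip_force: 61.7
```

Request:
{"op": "servo_tool", "data": {
  "moves": [
    [0,0,-0.1,0],
    [0,0,0,0],
    [0,0,0,0]
  ]
}}

```text
time: 39.15
ee_pos: [0.5592, -0.06, 0.0284]
orientation: [0.088, 0.996, -0.0, 0.0]
wrist_force: [-0.3, 0.3, -1.1]
finger_gap: 0.0469
grip_force: 61.7
```

Request:
{"op": "servo_tool", "data": {
  "moves": [
    [0,0,0,0],
    [0,0,0,0],
    [0,0,0,0],
    [0,0,0.5,0],
    [0,0,1,0],
    [0,0,1,0],
    [0,0,1,0],
    [0,0,1,0],
    [0,0,0.4,0],
    [0,0,0,0]
  ],
  "fingers": 0.8
}}

```text
time: 39.98
ee_pos: [0.5599, -0.0602, 0.1285]
orientation: [0.088, 0.996, -0.0, 0.002]
wrist_force: [0.8, -0.3, -0.3]
finger_gap: 0.0684
grip_force: 0.0
```

Request:
{"op": "servo_tool", "data": {
  "moves": [
    [-0.222,0.6,0,0],
    [-0.222,0.956,0,0],
    [-0.222,0.956,0,0],
    [-0.222,0.956,0,0],
    [-0.222,0.956,0,0],
    [-0.222,0.956,0,0],
    [-0.222,0.956,0,0],
    [-0.222,0.956,0,0],
    [-0.222,0.956,0,0],
    [-0.222,0.956,0,0],
    [-0.222,0.956,0,0],
    [-0.222,0.956,0,0]
  ]
}}

```text
time: 40.98
ee_pos: [0.5041, 0.1638, 0.1248]
orientation: [0.088, 0.996, -0.0, -0.002]
wrist_force: [0.4, 0.7, 0.5]
finger_gap: 0.0685
grip_force: 0.0
```

Request:
{"op": "servo_tool", "data": {
  "moves": [
    [-0.222,0.956,0,0],
    [-0.222,0.956,0,0],
    [-0.222,0.956,0,0],
    [-0.222,0.956,0,0],
    [-0.222,0.956,0,0],
    [-0.222,0.956,0,0],
    [-0.222,0.956,0,0],
    [-0.222,0.956,0,0],
    [-0.222,0.956,0,0],
    [-0.222,0.956,0,0],
    [-0.222,0.956,0,0],
    [-0.222,0.956,0,0]
  ]
}}

```text
time: 41.98
ee_pos: [0.4507, 0.3928, 0.1245]
orientation: [0.088, 0.996, -0.001, -0.001]
wrist_force: [0.8, -0.5, 0.4]
finger_gap: 0.0684
grip_force: 0.0
```

Request:
{"op": "servo_tool", "data": {
  "moves": [
    [0,0,-0.6,0],
    [0,0,-0.9,0],
    [0,0,-0.9,0],
    [0,0,-0.9,0],
    [0,0,-0.6,0],
    [0,0,0,0],
    [0,0,0,0]
  ]
}}

```text
time: 42.57
ee_pos: [0.4513, 0.3917, 0.047]
orientation: [0.088, 0.996, -0.001, -0.001]
wrist_force: [0.3, -0.6, -0.2]
finger_gap: 0.0682
grip_force: 0.0
```

```bash
sed -i 's/p=z\[(r>a)&(r<b)\];/p=z[(r>a)\&(r<b)];\n        if len(p)<3: continue\n        /' stack.py; sed -i 's/^         print/        print/' stack.py; python3 rings.py; python3 stack.py
```

```text
42.5667 [0.4513 0.3917 0.047 ] 0.06820556961867573 [ 0.3 -0.6 -0.2]
top tips 0.11049178881058469
side 43 [0.7401 0.1178 0.0181] 0.019 0.028 [17. 24. 94.]
side 108 [0.7101 0.3135 0.0183] 0.059 0.03 [67.5 21.5 37. ]
side 80 [0.4486 0.3972 0.0116] 0.036 0.034 [ 12.  11. 106.]
side tips 0.06553002313419734
top (0.011, 0.019) 66 [0.0266 0.046  0.0502]
top (0.0215, 0.024) 32 [0.0305 0.0444 0.0502]
top (0.026, 0.029) 42 [0.0217 0.0332 0.0382]
top (0.031, 0.034) 50 [0.0077 0.0198 0.0254]
top (0.036, 0.05) 287 [0.003  0.0076 0.0124]
[ 0.55670595 -0.05928628  0.03659318]
side (0.011, 0.019) 48 [0.0359 0.0466 0.0502]
side (0.0215, 0.024) 41 [0.0216 0.0407 0.05  ]
side (0.026, 0.029) 52 [0.0198 0.0322 0.0468]
side (0.031, 0.034) 32 [0.007  0.0186 0.0237]
side (0.036, 0.05) 80 [0.0036 0.0078 0.013 ]
[ 0.5562467  -0.05194183  0.03760545]
```

Stack at 21/34/47 mm. Descend to about −0.005 (−2.58 units; x +0.04).

Request:
{"op": "servo_tool", "data": {
  "moves": [
    [0.04,0,-0.8,0],
    [0,0,-0.7,0],
    [0,0,-0.6,0],
    [0,0,-0.3,0],
    [0,0,-0.15,0],
    [0,0,0,0],
    [0,0,0,0]
  ]
}}

```text
time: 43.35
ee_pos: [0.4536, 0.392, -0.0021]
orientation: [0.088, 0.996, 0.0, 0.0]
wrist_force: [-1.2, -0.1, 0.5]
finger_gap: 0.0687
grip_force: 0.0
```

Request:
{"op": "servo_tool", "data": {
  "moves": [
    [0,0,0,0],
    [0,0,0,0],
    [0,0,0,0],
    [0,0,0,0],
    [0,0,0,0],
    [0,0,0,0]
  ],
  "fingers": 0
}}

```text
time: 43.85
ee_pos: [0.4536, 0.392, -0.0017]
orientation: [0.088, 0.996, 0.0, 0.001]
wrist_force: [-1.9, 0.0, 6.2]
finger_gap: 0.0364
grip_force: 59.5
```

Request:
{"op": "servo_tool", "data": {
  "moves": [
    [0,0,0.3,0],
    [0,0,0.8,0],
    [0,0,1,0],
    [0,0,1,0],
    [0,0,1,0],
    [0,0,1,0],
    [0,0,1,0],
    [0,0,0.5,0],
    [0,0,0,0],
    [0,0,0,0]
  ]
}}

```text
time: 44.68
ee_pos: [0.4532, 0.3917, 0.129]
orientation: [0.088, 0.996, 0.0, 0.0]
wrist_force: [0.2, -0.1, -0.5]
finger_gap: 0.0367
grip_force: 60.1
```

```bash
python3 held.py
```

```text
[0.4532 0.3917 0.129 ] 0.036710942830192675 60.102812675759196 [ 0.2 -0.1 -0.5]
top 7
side 43
[[0.4339, 0.3757, 0.1385], [0.439, 0.3928, 0.1432], [0.4673, 0.4155, 0.1474]] mid [-0.0026  0.0039  0.0139]
circ-e [-0.0018  0.003 ] 0.023381678387522697
```

Request:
{"op": "servo_tool", "data": {
  "moves": [
    [0.222,-0.6,0,0],
    [0.222,-0.956,0,0],
    [0.222,-0.956,0,0],
    [0.222,-0.956,0,0],
    [0.222,-0.956,0,0],
    [0.222,-0.956,0,0],
    [0.222,-0.956,0,0],
    [0.222,-0.956,0,0],
    [0.222,-0.956,0,0],
    [0.222,-0.956,0,0],
    [0.222,-0.956,0,0],
    [0.222,-0.956,0,0]
  ]
}}

```text
time: 45.78
ee_pos: [0.5064, 0.1676, 0.1284]
orientation: [0.088, 0.996, -0.0, -0.001]
wrist_force: [-0.5, 0.4, -0.3]
finger_gap: 0.0363
grip_force: 60.1
```

Request:
{"op": "servo_tool", "data": {
  "moves": [
    [0.222,-0.956,0,0],
    [0.222,-0.956,0,0],
    [0.222,-0.956,0,0],
    [0.222,-0.956,0,0],
    [0.222,-0.956,0,0],
    [0.222,-0.956,0,0],
    [0.222,-0.956,0,0],
    [0.222,-0.956,0,0],
    [0.222,-0.956,0,0],
    [0.222,-0.956,0,0],
    [0.222,-0.956,0,0],
    [0.222,-0.956,0,0]
  ]
}}

```text
time: 46.78
ee_pos: [0.5593, -0.0617, 0.1283]
orientation: [0.088, 0.996, 0.0, -0.001]
wrist_force: [0.4, -0.3, -0.9]
finger_gap: 0.0364
grip_force: 60.1
```

Request:
{"op": "servo_tool", "data": {
  "moves": [
    [0,0,0,0],
    [0,0,0,0],
    [0,0,0,0]
  ]
}}

```text
time: 47.03
ee_pos: [0.5593, -0.0599, 0.1287]
orientation: [0.088, 0.996, 0.0, -0.001]
wrist_force: [-0.6, -0.3, 0.3]
finger_gap: 0.0364
grip_force: 60.1
```

```bash
python3 held.py
```

```text
[ 0.5593 -0.0599  0.1287] 0.0363971340141953 60.12241783551872 [-0.6 -0.3  0.3]
top 11
side 38
[[0.5412, -0.0777, 0.1385], [0.5496, -0.0516, 0.1447], [0.5743, -0.036, 0.158]] mid [-0.0015  0.003   0.0196]
circ-e [-0.0004  0.0033] 0.023233722895383835
```

Request:
{"op": "servo_tool", "data": {
  "moves": [
    [0.04,0,-0.6,0],
    [0,0,-0.8,0],
    [0,0,-0.6,0],
    [0,0,-0.4,0],
    [0,0,-0.4,0],
    [0,0,-0.3,0],
    [0,0,-0.3,0],
    [0,0,-0.3,0],
    [0,0,-0.3,0],
    [0,0,0,0],
    [0,0,0,0]
  ]
}}

```text
time: 48.05
ee_pos: [0.5606, -0.06, 0.0491]
orientation: [0.088, 0.996, 0.0, -0.0]
wrist_force: [0.0, -0.2, 0.2]
finger_gap: 0.0365
grip_force: 60.1
```

Request:
{"op": "servo_tool", "data": {
  "moves": [
    [0,0,-0.1,0],
    [0,0,0,0],
    [0,0,0,0]
  ]
}}

```text
time: 48.3
ee_pos: [0.5608, -0.06, 0.0474]
orientation: [0.088, 0.996, -0.0, 0.0]
wrist_force: [-0.3, 0.1, -1.0]
finger_gap: 0.0366
grip_force: 60.1
```

Request:
{"op": "servo_tool", "data": {
  "moves": [
    [0,0,0,0],
    [0,0,0,0],
    [0,0,0,0],
    [0,0,0.5,0],
    [0,0,1,0],
    [0,0,1,0],
    [0,0,1,0],
    [0,0,1,0],
    [0,0,0.5,0],
    [0,0,0,0]
  ],
  "fingers": 0.6
}}

```text
time: 49.13
ee_pos: [0.5616, -0.0603, 0.1499]
orientation: [0.088, 0.996, -0.001, 0.002]
wrist_force: [0.4, -0.2, -0.8]
finger_gap: 0.051
grip_force: 0.0
```

Request:
{"op": "servo_tool", "data": {
  "moves": [
    [-0.1375,-0.78,0,-0.93],
    [-0.1375,-0.78,0,-0.93],
    [-0.1375,-0.78,0,-0.93],
    [-0.1375,-0.78,0,-0.93],
    [-0.1375,-0.78,0,-0.93],
    [-0.1375,-0.78,0,-0.93],
    [-0.1375,-0.78,0,-0.93],
    [-0.1375,-0.78,0,-0.93],
    [-0.1375,-0.78,0,-0.93],
    [-0.1375,-0.78,0,-0.93],
    [-0.1375,-0.78,0,-0.93],
    [-0.1375,-0.78,0,-0.93]
  ],
  "fingers": 0.6
}}

```text
time: 50.13
ee_pos: [0.5271, -0.2477, 0.146]
orientation: [0.545, 0.838, 0.0, -0.001]
wrist_force: [0.3, -0.4, 0.4]
finger_gap: 0.0517
grip_force: 0.0
```

```bash
cat > lid.py <<'E'
from h import *
for n,o in(("top",[.001,.001,0]),("side",[-.0023,-.0036,0])):
    d=grab(n);P=cloud(d)+o; x,y,z=P[...,0],P[...,1],P[...,2]; hsv=cv2.cvtColor(d["image"],cv2.COLOR_BGR2HSV)
    k=(abs(x-.505)<.14)&(abs(y+.37)<.16)&(abs(z-.014)<.006)&(hsv[...,1]>60)
    h=(abs(x-.505)<.14)&(abs(y+.37)<.14)&(z>.03)&(z<.055)
    for nm,m in(("plate",k),("handle",h)):
        m=cv2.morphologyEx(m.astype(np.uint8),cv2.MORPH_OPEN,np.ones((3,3))) if nm=="plate" else m.astype(np.uint8)
        N,L,S,c=cv2.connectedComponentsWithStats(m)
        if N<2: continue
        i=1+S[1:,4].argmax(); p=P[L==i][:,:2]; q=p.mean(0); w,v=np.linalg.eigh(np.cov((p-q).T))
        print(n,nm,len(p),"mean",q.round(4),"axis",np.degrees(np.arctan2(v[1,1],v[0,1])).round(2),cv2.minAreaRect((p*1000).astype(np.float32)))
E
python3 lid.py; python3 stack.py
```

```text
top plate 1102 mean [ 0.4843 -0.3954] axis 141.26 ((502.4390869140625, -384.33953857421875), (136.9417266845703, 160.61143493652344), 77.16146850585938)
top handle 103 mean [ 0.5028 -0.378 ] axis 78.21 ((504.6434631347656, -376.4523010253906), (69.88050079345703, 17.016334533691406), 76.96669006347656)
side plate 972 mean [ 0.503 -0.368] axis -147.65 ((505.2405090332031, -374.76214599609375), (170.2311248779297, 162.0319061279297), 77.00120544433594)
side handle 75 mean [ 0.506  -0.3669] axis 75.67 ((506.8109130859375, -369.6711730957031), (81.80023193359375, 17.15385627746582), 75.5201187133789)
top (0.011, 0.019) 76 [0.0327 0.0581 0.0633]
top (0.0215, 0.024) 24 [0.0293 0.0474 0.0503]
top (0.026, 0.029) 44 [0.0212 0.0326 0.0385]
top (0.031, 0.034) 47 [0.0067 0.0204 0.026 ]
top (0.036, 0.05) 290 [0.0032 0.0078 0.0131]
[ 0.55580083 -0.05977881  0.03822035]
side (0.011, 0.019) 92 [0.0427 0.0555 0.0623]
side (0.0215, 0.024) 38 [0.0242 0.0418 0.0564]
side (0.026, 0.029) 50 [0.0191 0.0315 0.0436]
side (0.031, 0.034) 36 [0.009  0.0186 0.0249]
side (0.036, 0.05) 80 [0.0041 0.0083 0.0123]
[ 0.55619153 -0.04972637  0.03959123]
```

Request:
{"op": "servo_tool", "data": {
  "moves": [
    [-0.131,-0.771,0,-0.93],
    [-0.131,-0.771,0,-0.93],
    [-0.131,-0.771,0,-0.93],
    [-0.131,-0.771,0,-0.93],
    [-0.131,-0.771,0,-0.93],
    [-0.131,-0.771,0,-0.93],
    [-0.131,-0.771,0,-0.93],
    [-0.131,-0.771,0,-0.93],
    [0,0,0,0],
    [0,0,0,0],
    [0,0,0,0]
  ]
}}

```text
time: 51.25
ee_pos: [0.507, -0.3692, 0.1469]
orientation: [0.782, 0.624, 0.0, -0.0]
wrist_force: [0.4, -0.0, 1.2]
finger_gap: 0.0513
grip_force: 0.0
```

```bash
python3 lid.py; python3 - <<'E'
from h import *
d=grab("side");cv2.imwrite("pics/l1.png",cv2.resize(d["image"][100:270,220:380],None,fx=3.5,fy=3.5,interpolation=2))
E
```

```text
top plate 170 mean [ 0.569  -0.3244] axis 139.04 ((561.2847290039062, -327.8833312988281), (48.10491943359375, 72.4668197631836), 75.1012954711914)
side plate 949 mean [ 0.5049 -0.3676] axis 78.17 ((506.1905517578125, -375.08880615234375), (175.93121337890625, 162.91058349609375), 76.61314392089844)
side handle 77 mean [ 0.506  -0.3675] axis 76.43 ((505.8943786621094, -371.54296875), (85.26628875732422, 16.092256546020508), 77.498291015625)
```

View pics/l1.png

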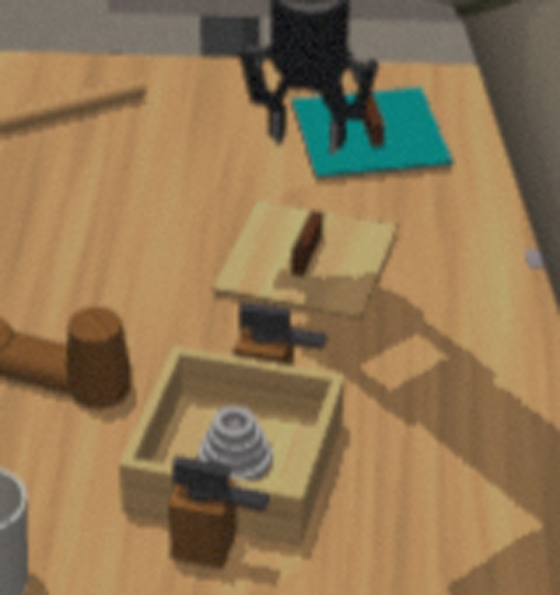

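Request:
{"op": "servo_tool", "data": {
  "moves": [
    [-0.05,-0.06,-0.6,0],
    [0,0,-0.9,0],
    [0,0,-0.9,0],
    [0,0,-0.9,0],
    [0,0,-0.9,0],
    [0,0,-0.9,0],
    [0,0,-0.7,0],
    [0,0,-0.5,0],
    [0,0,-0.3,0],
    [0,0,0,0],
    [0,0,0,0]
  ]
}}

```text
time: 52.32
ee_pos: [0.506, -0.3718, 0.0157]
orientation: [0.783, 0.622, 0.0, 0.0]
wrist_force: [-0.1, -0.7, -0.2]
finger_gap: 0.0513
grip_force: 0.0
```

Request:
{"op": "servo_tool", "data": {
  "moves": [
    [0,0,0,0],
    [0,0,0,0],
    [0,0,0,0],
    [0,0,0,0],
    [0,0,0,0],
    [0,0,0,0]
  ],
  "fingers": 0
}}

```text
time: 52.82
ee_pos: [0.506, -0.372, 0.0161]
orientation: [0.783, 0.622, 0.0, 0.001]
wrist_force: [-0.8, 1.1, 6.4]
finger_gap: 0.0147
grip_force: 61.1
```

Request:
{"op": "servo_tool", "data": {
  "moves": [
    [0,0,0.2,0],
    [0,0,0.6,0],
    [0,0,0.9,0],
    [0,0,0.9,0],
    [0,0,0.9,0],
    [0,0,0.9,0],
    [0,0,0.9,0],
    [0,0,0.9,0],
    [0,0,0.4,0],
    [0,0,0,0],
    [0,0,0,0]
  ]
}}

```text
time: 53.73
ee_pos: [0.5055, -0.3715, 0.1464]
orientation: [0.783, 0.622, -0.0, -0.001]
wrist_force: [-0.1, -1.2, -4.2]
finger_gap: 0.0148
grip_force: 59.9
```

```bash
cat > lidh.py <<'E'
from h import *
s=ctrl.get_state(); e=s["ee_pos"]; q=s["orientation"]; psi=np.degrees(2*np.arctan2(q[1],q[0]))-90
print(s["time"],e.round(4),psi.round(2),s["finger_gap"],s["grip_force"],s["wrist_force"].round(1))
for n,o in(("top",[.001,.001,0]),("side",[-.0023,-.0036,0])):
    d=grab(n);P=cloud(d)+o; x,y,z=P[...,0],P[...,1],P[...,2]; hsv=cv2.cvtColor(d["image"],cv2.COLOR_BGR2HSV)
    k=(abs(x-e[0])<.13)&(abs(y-e[1])<.13)&(abs(z-(e[2]-.0161+.012))<.008)&(hsv[...,1]>60)&(hsv[...,0]>14)&(hsv[...,2]>60)
    m=cv2.morphologyEx(k.astype(np.uint8),cv2.MORPH_OPEN,np.ones((2,2)))
    N,L,S,c=cv2.connectedComponentsWithStats(m); i=1+S[1:,4].argmax(); p=P[m>0]
    c,wh,a=cv2.minAreaRect((p[:,:2]*1000).astype(np.float32)); print(n,len(p),"rect-e",np.round(np.array(c)-e[:2]*1000,1),wh,a,"z",np.percentile(p[:,2],[5,50,95]).round(4))
    A=np.c_[p[:,:2],np.ones(len(p))]; print("tilt",np.linalg.lstsq(A,p[:,2],rcond=None)[0].round(3))
E
python3 lidh.py
```

```text
53.7333 [ 0.5055 -0.3715  0.1464] -13.06 0.01477496927941231 59.940783977508545 [-0.1 -1.2 -4.2]
top 366 rect-e [-25.1 104.3] (210.05325317382812, 391.3876953125) 11.692569732666016 z [0.139  0.1443 0.4703]
tilt [-2.038  2.447  2.109]
side 1023 rect-e [ 31. 608.] (1732.0118408203125, 210.114501953125) 87.94344329833984 z [0.0129 0.1432 0.1478]
tilt [-0.031  0.597  0.369]
```

```bash
sed -i 's/np.ones((2,2))/np.ones((3,3))/; s/p=P\[m>0\]/p=P[k\&(L==i)]/' lidh.py; python3 lidh.py
```

```text
53.8333 [ 0.5053 -0.3713  0.1457] -13.06 0.014908305227238296 59.941442012786865 [ 0.5 -0.4 -3.2]
top 242 rect-e [64.  53.5] (43.057308197021484, 89.78632354736328) 42.91486358642578 z [0.1395 0.1434 0.1471]
tilt [-0.006 -0.005  0.145]
side 1016 rect-e [ 0.9 -2.2] (170.79052734375, 163.2507781982422) 77.52348327636719 z [0.139  0.1433 0.1473]
tilt [ 0.001 -0.002  0.142]
```

Request:
{"op": "servo_tool", "data": {
  "moves": [
    [0.1,0.45,0,0],
    [0.152,0.867,0,0],
    [0.152,0.867,0,0],
    [0.152,0.867,0,0],
    [0.152,0.867,0,0],
    [0.152,0.867,0,0],
    [0.152,0.867,0,0],
    [0.152,0.867,0,0],
    [0.152,0.867,0,0],
    [0.152,0.867,0,0],
    [0.152,0.867,0,0],
    [0.152,0.867,0,0]
  ]
}}

```text
time: 54.93
ee_pos: [0.5411, -0.1692, 0.1475]
orientation: [0.783, 0.623, 0.0, -0.0]
wrist_force: [0.1, -0.5, -3.5]
finger_gap: 0.0148
grip_force: 59.9
```

Request:
{"op": "servo_tool", "data": {
  "moves": [
    [0.152,0.867,0,0.1],
    [0.152,0.867,0,0.1],
    [0.152,0.867,0,0.1],
    [0.152,0.867,0,0.1],
    [0.152,0.867,0,0],
    [0.152,0.78,0,0],
    [0,0.45,0,0],
    [0,0,0,0],
    [0,0,0,0],
    [0,0,0,0]
  ]
}}

```text
time: 55.77
ee_pos: [0.5592, -0.061, 0.1473]
orientation: [0.772, 0.636, -0.0, 0.0]
wrist_force: [0.2, -0.7, -3.0]
finger_gap: 0.0151
grip_force: 59.9
```

```bash
python3 lidh.py
```

```text
55.7667 [ 0.5592 -0.061   0.1473] -11.07 0.015077640160422736 59.85906779766083 [ 0.2 -0.7 -3. ]
top 433 rect-e [-11.5 -59.7] (42.50965118408203, 161.40457153320312) 78.6485595703125 z [0.1406 0.1449 0.1489]
tilt [0.003 0.008 0.144]
side 1460 rect-e [ 0.1 -4.4] (169.276123046875, 163.49935913085938) 78.99246215820312 z [0.1407 0.1448 0.1485]
tilt [ 0.001 -0.004  0.144]
```

Request:
{"op": "servo_tool", "data": {
  "moves": [
    [0,0.1,-0.5,0],
    [0,0,-0.7,0],
    [0,0,-0.7,0],
    [0,0,-0.6,0],
    [0,0,-0.4,0],
    [0,0,-0.3,0],
    [0,0,0,0],
    [0,0,0,0]
  ]
}}

```text
time: 56.53
ee_pos: [0.5595, -0.0589, 0.0832]
orientation: [0.772, 0.636, 0.0, 0.0]
wrist_force: [1.5, -0.5, -3.3]
finger_gap: 0.0148
grip_force: 59.8
```

```bash
python3 lidh.py; python3 - <<'E'
from h import *
a,b=grab("side")["image"],grab("top")["image"]
cv2.imwrite("pics/l2.png",np.hstack([cv2.resize(a[170:270,240:340],(400,400),interpolation=2),cv2.resize(b[180:260,230:310],(400,400),interpolation=2)]))
E
```

```text
56.5333 [ 0.5595 -0.0589  0.0832] -11.07 0.014838738231436693 59.76837694644928 [ 1.5 -0.5 -3.3]
top 392 rect-e [-15.1 -69.3] (42.629512786865234, 163.48504638671875) 69.88868713378906 z [0.0762 0.0807 0.0847]
tilt [-0.002 -0.01   0.081]
side 1387 rect-e [ 0.4 -3.5] (170.48167419433594, 162.68389892578125) 78.95477294921875 z [0.077  0.0812 0.0851]
tilt [ 0.003 -0.     0.08 ]
```

View pics/l2.png

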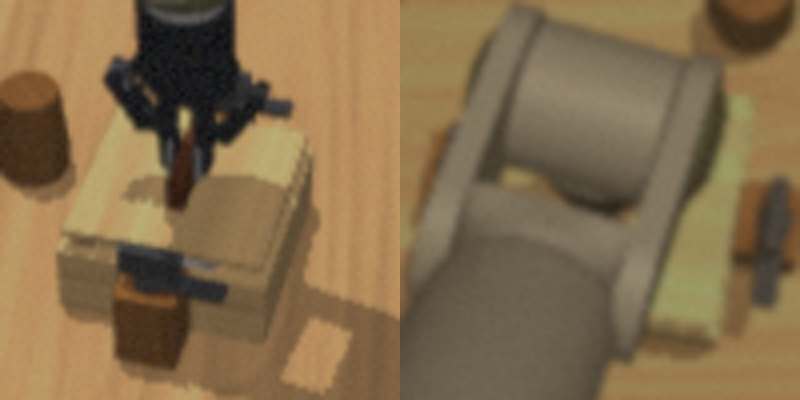

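Request:
{"op": "servo_tool", "data": {
  "moves": [
    [0,0,-0.2,0],
    [0,0,-0.1,0],
    [0,0,-0.1,0],
    [0,0,0,0],
    [0,0,0,0]
  ]
}}

```text
time: 57.15
ee_pos: [0.5594, -0.0587, 0.075]
orientation: [0.772, 0.636, -0.0, -0.0]
wrist_force: [0.0, 0.0, -3.9]
finger_gap: 0.0151
grip_force: 59.8
```

Request:
{"op": "servo_tool", "data": {
  "moves": [
    [0,0,-0.1,0],
    [0,0,-0.1,0],
    [0,0,0,0],
    [0,0,0,0]
  ]
}}

```text
time: 57.48
ee_pos: [0.5596, -0.0587, 0.0721]
orientation: [0.772, 0.636, 0.0, 0.001]
wrist_force: [-2.8, 1.5, 5.1]
finger_gap: 0.0149
grip_force: 61.0
```

Seated height reached, with light contact. Release and rise.

Request:
{"op": "servo_tool", "data": {
  "moves": [
    [0,0,0,0],
    [0,0,0,0],
    [0,0,0,0],
    [0,0,0.5,0],
    [0,0,1,0],
    [0,0,1,0],
    [0,0,1,0],
    [0,0,1,0],
    [0,0,0.5,0],
    [0,0,0,0]
  ],
  "fingers": 0.5
}}

```text
time: 58.32
ee_pos: [0.5603, -0.0589, 0.1738]
orientation: [0.772, 0.636, 0.001, 0.002]
wrist_force: [-0.1, -0.6, -0.8]
finger_gap: 0.0425
grip_force: 0.0
```

```bash
cat > seat.py <<'E'
from h import *
for n,o in(("top",[.001,.001,0]),("side",[-.0023,-.0036,0])):
    d=grab(n);P=cloud(d)+o; x,y,z=P[...,0],P[...,1],P[...,2]
    k=(np.hypot(x-.559,y+.06)<.075)&(abs(z-.07)<.01); p=P[k]
    A=np.c_[p[:,:2]-[.559,-.06],np.ones(len(p))]; print(n,len(p),"tilt,z",np.linalg.lstsq(A,p[:,2],rcond=None)[0].round(4))
    for nm,c in(("L",(.581,.048)),("R",(.537,-.1675))):
        m=(np.hypot(x-c[0],y-c[1])<.075)&(z>.0745)&(z<.083); f=(np.hypot(x-c[0],y-c[1])<.04)&(z>.095)&(z<.112)
        for t,g in(("arm",m),("fin",f)):
            if g.sum()>15:
                q=P[g][:,:2]; w,v=np.linalg.eigh(np.cov(q.T)); print(nm,t,g.sum(),q.mean(0).round(4),(np.degrees(np.arctan2(v[1,1],v[0,1]))%180).round(1))
E
python3 seat.py
```

```text
top 359 tilt,z [-0.0054  0.0027  0.0699]
R arm 102 [ 0.5201 -0.1574] 3.5
R fin 55 [ 0.5375 -0.1665] 169.8
side 988 tilt,z [0.0022 0.0062 0.07  ]
L arm 111 [0.5591 0.0469] 126.2
L fin 89 [0.5804 0.0488] 168.5
R arm 82 [ 0.5187 -0.1573] 3.7
R fin 45 [ 0.5363 -0.1666] 171.6
```

Request:
{"op": "servo_tool", "data": {
  "moves": [
    [0.088,0.446,0,-0.91],
    [0.088,0.446,0,-0.91],
    [0.088,0.446,0,-0.91],
    [0.088,0.446,0,-0.91],
    [0.088,0.446,0,-0.91],
    [0.088,0.446,0,-0.91],
    [0.088,0.446,0,-0.91],
    [0.088,0.446,0,-0.91],
    [0.088,0.446,0,-0.91],
    [0.088,0.446,0,-0.91],
    [0.088,0.446,0,-0.91],
    [0.088,0.446,0,-0.91]
  ]
}}

```text
time: 59.42
ee_pos: [0.58, 0.0488, 0.1695]
orientation: [0.978, 0.209, -0.001, -0.0]
wrist_force: [0.2, 0.2, -0.5]
finger_gap: 0.0422
grip_force: 0.0
```

Request:
{"op": "servo_tool", "data": {
  "moves": [
    [0,0,0,-0.91],
    [0,0,0,-0.91],
    [0,0,0,-0.91],
    [0,0,0,-0.91],
    [0,0,0,-0.91],
    [0,0,0,-0.91],
    [0,0,0,-0.91],
    [0,0,0,-0.91],
    [0,0,0,0],
    [0,0,0,0]
  ]
}}

```text
time: 60.25
ee_pos: [0.5801, 0.0484, 0.17]
orientation: [0.995, -0.104, -0.001, -0.0]
wrist_force: [1.1, -0.5, -0.1]
finger_gap: 0.0428
grip_force: 0.0
```

Request:
{"op": "servo_tool", "data": {
  "moves": [
    [0.04,-0.03,-0.6,0],
    [0,0,-0.9,0],
    [0,0,-0.9,0],
    [0,0,-0.9,0],
    [0,0,-0.8,0],
    [0,0,-0.45,0],
    [0,0,0,0],
    [0,0,0,0]
  ]
}}

```text
time: 60.92
ee_pos: [0.5814, 0.0477, 0.0802]
orientation: [0.995, -0.105, -0.0, -0.0]
wrist_force: [-0.5, 0.1, 1.3]
finger_gap: 0.0427
grip_force: 0.0
```

Request:
{"op": "servo_tool", "data": {
  "moves": [
    [0,0,0,0],
    [0,0,0,0],
    [0,0,0,0],
    [0,0,0,0],
    [0,0,0,0],
    [0,0,0,0]
  ],
  "fingers": 0
}}

```text
time: 61.42
ee_pos: [0.5818, 0.0477, 0.0813]
orientation: [0.994, -0.105, 0.001, 0.0]
wrist_force: [-1.2, 1.4, 6.8]
finger_gap: 0.0105
grip_force: 61.0
```

Request:
{"op": "servo_tool", "data": {
  "moves": [
    [0,0,0,0.6],
    [0,0,0,0.91],
    [0,0,0,0.91],
    [0,0,0,0.91],
    [0,0,0,0.91],
    [0,0,0,0.91],
    [0,0,0,0.91],
    [0,0,0,0.91],
    [0,0,0,0.91],
    [0,0,0,0.91],
    [0,0,0,0.91],
    [0,0,0,0.91]
  ]
}}

```text
time: 62.42
ee_pos: [0.5815, 0.0488, 0.0813]
orientation: [0.936, 0.352, 0.001, -0.001]
wrist_force: [-1.7, 5.7, 7.4]
finger_gap: 0.0104
grip_force: 61.3
```

Request:
{"op": "servo_tool", "data": {
  "moves": [
    [0,0,0,0.91],
    [0,0,0,0.91],
    [0,0,0,0.91],
    [0,0,0,0.91],
    [0,0,0,0.91],
    [0,0,0,0.91],
    [0,0,0,0.91],
    [0,0,0,0.91],
    [0,0,0,0.3],
    [0,0,0,0],
    [0,0,0,0]
  ]
}}

```text
time: 63.33
ee_pos: [0.5807, 0.0493, 0.0813]
orientation: [0.772, 0.636, 0.001, -0.001]
wrist_force: [-6.0, 7.3, 9.1]
finger_gap: 0.0105
grip_force: 61.6
```

Request:
{"op": "servo_tool", "data": {
  "moves": [
    [0,0,0,0],
    [0,0,0,0],
    [0,0,0.3,0],
    [0,0,1,0],
    [0,0,1,0],
    [0,0,1,0],
    [0,0,1,0],
    [0,0,0,0]
  ],
  "fingers": 0.5
}}

```text
time: 64.0
ee_pos: [0.583, 0.0474, 0.1706]
orientation: [0.772, 0.635, 0.003, 0.003]
wrist_force: [-0.1, -0.4, 1.1]
finger_gap: 0.0429
grip_force: 0.0
```

Request:
{"op": "servo_tool", "data": {
  "moves": [
    [-0.1125,-0.536,0,0.91],
    [-0.1125,-0.536,0,0.91],
    [-0.1125,-0.536,0,0.91],
    [-0.1125,-0.536,0,0.91],
    [-0.1125,-0.536,0,0.91],
    [-0.1125,-0.536,0,0.91],
    [-0.1125,-0.536,0,0.91],
    [-0.1125,-0.536,0,0.91],
    [-0.1125,-0.536,0,0.91],
    [-0.1125,-0.536,0,0.91],
    [-0.1125,-0.536,0,0.91],
    [-0.1125,-0.536,0,0.91]
  ]
}}

```text
time: 65.0
ee_pos: [0.554, -0.0816, 0.1658]
orientation: [0.393, 0.919, -0.0, -0.0]
wrist_force: [-0.1, -0.3, 1.5]
finger_gap: 0.0429
grip_force: 0.0
```

Request:
{"op": "servo_tool", "data": {
  "moves": [
    [-0.1125,-0.536,0,0.91],
    [-0.1125,-0.536,0,0.91],
    [-0.1125,-0.536,0,0.91],
    [-0.1125,-0.536,0,0.91],
    [-0.1125,-0.536,0,0.91],
    [-0.1125,-0.536,0,0.91],
    [-0.1125,-0.536,0,0.91],
    [-0.1125,-0.536,0,0.91],
    [0,0,0,0],
    [0,0,0,0]
  ]
}}

```text
time: 65.83
ee_pos: [0.5362, -0.1669, 0.1659]
orientation: [0.09, 0.996, 0.0, -0.0]
wrist_force: [0.7, -0.5, 0.5]
finger_gap: 0.0425
grip_force: 0.0
```

```bash
python3 seat.py
```

```text
top 696 tilt,z [0.0024 0.0072 0.0698]
L arm 92 [0.5732 0.0189] 116.9
L fin 60 [0.5803 0.0493] 79.4
R arm 20 [ 0.5308 -0.1539] 60.5
R fin 19 [ 0.522  -0.1638] 163.8
side 973 tilt,z [0.0011 0.0055 0.07  ]
L arm 69 [0.569 0.018] 84.5
L fin 68 [0.5806 0.0509] 78.2
R arm 71 [ 0.5176 -0.1578] 8.3
R fin 73 [ 0.5379 -0.1665] 171.5
```

Left is square. Now the right: down to ~0.080 and grip.

Request:
{"op": "servo_tool", "data": {
  "moves": [
    [0.04,0,-0.6,0],
    [0,0,-0.9,0],
    [0,0,-0.9,0],
    [0,0,-0.9,0],
    [0,0,-0.7,0],
    [0,0,-0.3,0],
    [0,0,0,0],
    [0,0,0,0]
  ]
}}

```text
time: 66.6
ee_pos: [0.5375, -0.1664, 0.0807]
orientation: [0.088, 0.996, -0.0, 0.0]
wrist_force: [-0.8, -0.1, 0.2]
finger_gap: 0.0423
grip_force: 0.0
```

Request:
{"op": "servo_tool", "data": {
  "moves": [
    [0,0,0,0],
    [0,0,0,0],
    [0,0,0,0],
    [0,0,0,0],
    [0,0,0,0],
    [0,0,0,0]
  ],
  "fingers": 0
}}

```text
time: 67.1
ee_pos: [0.5374, -0.1676, 0.0813]
orientation: [0.088, 0.996, -0.001, 0.001]
wrist_force: [-3.2, -4.1, 7.0]
finger_gap: 0.0106
grip_force: 61.5
```

Request:
{"op": "servo_tool", "data": {
  "moves": [
    [0,0,0,-0.6],
    [0,0,0,-0.91],
    [0,0,0,-0.91],
    [0,0,0,-0.91],
    [0,0,0,-0.91],
    [0,0,0,-0.91],
    [0,0,0,-0.91],
    [0,0,0,-0.91],
    [0,0,0,-0.91],
    [0,0,0,-0.91],
    [0,0,0,-0.91],
    [0,0,0,-0.91]
  ]
}}

```text
time: 68.1
ee_pos: [0.5378, -0.1672, 0.0813]
orientation: [0.525, 0.851, -0.0, 0.001]
wrist_force: [-0.2, -2.2, 5.8]
finger_gap: 0.0102
grip_force: 61.4
```

Request:
{"op": "servo_tool", "data": {
  "moves": [
    [0,0,0,-0.91],
    [0,0,0,-0.91],
    [0,0,0,-0.91],
    [0,0,0,-0.91],
    [0,0,0,-0.91],
    [0,0,0,-0.91],
    [0,0,0,-0.91],
    [0,0,0,-0.91],
    [0,0,0,-0.3],
    [0,0,0,0],
    [0,0,0,0]
  ]
}}

```text
time: 69.02
ee_pos: [0.5383, -0.1672, 0.0814]
orientation: [0.772, 0.636, 0.001, 0.002]
wrist_force: [3.3, -1.7, 5.1]
finger_gap: 0.0106
grip_force: 61.4
```

Request:
{"op": "servo_tool", "data": {
  "moves": [
    [0,0,0,0],
    [0,0,0,0],
    [0,0,0.3,0],
    [0,0,1,0],
    [0,0,1,0],
    [0,0,1,0],
    [0,0,1,0],
    [-0.9,0,0.5,0],
    [-0.9,0,0.5,0],
    [-0.9,0,0,0],
    [-0.9,0,0,0],
    [-0.5,0,0,0]
  ],
  "fingers": 0.5
}}

```text
time: 70.02
ee_pos: [0.4535, -0.1662, 0.1865]
orientation: [0.772, 0.636, -0.0, -0.0]
wrist_force: [0.7, -0.2, 0.8]
finger_gap: 0.0424
grip_force: 0.0
```

Request:
{"op": "servo_tool", "data": {
  "moves": [
    [-0.5,-0.9,0,0],
    [-0.5,-0.9,0,0],
    [-0.3,-0.9,0,0],
    [-0.3,-0.9,0,0],
    [0,-0.9,0,0],
    [0,-0.9,0,0],
    [0,0,0,0]
  ]
}}

```text
time: 70.6
ee_pos: [0.4231, -0.2773, 0.1861]
orientation: [0.773, 0.635, -0.0, 0.0]
wrist_force: [0.1, -0.6, 0.5]
finger_gap: 0.0425
grip_force: 0.0
```

```bash
python3 seat.py; python3 - <<'E'
from h import *
a,b=grab("side")["image"],grab("top")["image"]
cv2.imwrite("pics/z.png",np.hstack([cv2.resize(a[130:330,180:380],(400,400),interpolation=2),cv2.resize(b[130:280,160:310],(400,400),interpolation=2)]))
E
```

```text
top 1300 tilt,z [0.001  0.0007 0.07  ]
L arm 89 [0.575  0.0175] 81.5
L fin 60 [0.5801 0.0485] 78.7
R arm 96 [ 0.544  -0.1394] 73.7
R fin 60 [ 0.5379 -0.1668] 78.9
side 979 tilt,z [-0.003  -0.0042  0.0701]
L arm 78 [0.5718 0.0324] 83.3
L fin 63 [0.5806 0.0502] 77.1
R arm 54 [ 0.5403 -0.143 ] 80.1
R fin 49 [ 0.5381 -0.1664] 77.8
```

View pics/z.png

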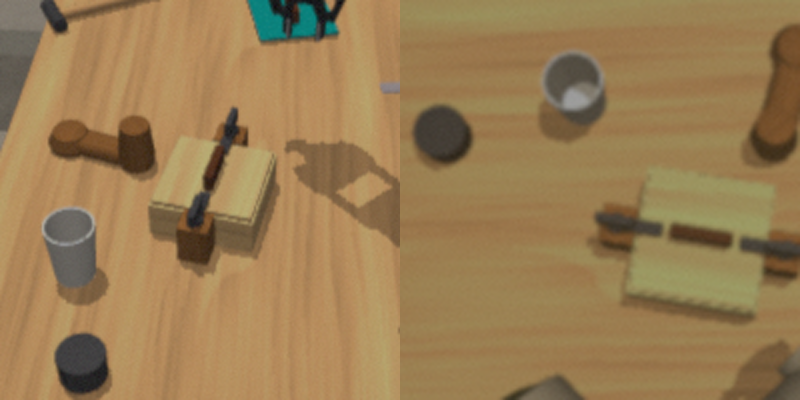

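The picture shows the lid flush on the case, at about (213,190) on the left half and (700,240) on the right. Both turnbuttons point square in over it, and the shoe last, cup and tin have not moved.

```bash
python3 -c "
from station import ctrl
print(ctrl.close_job())"
```

```text
the job is handed in; nothing more can be done
None
```

I threaded all four collars on the post, largest at the bottom. The lid sits flush, both turnbuttons are square over it, and I handed the job in at about 71 s; no verdict came back.

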